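Set a spool stand to its mark and load a filament spool

TASK

Set up the filament stand for the next print: swing the red clamp lever fully over to release it, turn the black knob until the sliding cheek's pointer tip lies on the middle of the blue mark, then swing the clamp lever all the way back to lock the setting (never turn the knob while it is locked). Then lift the upright white spool off its wooden rest and set it down gently, not dropped, on the stand's two steel rods between the orange cheeks, with the pointer still on the mark. Let go of everything and leave the blue bottle, the flat green spool and the scraper where they are.

Things in the scene. Friction and masses are not known exactly. Their poses are not given: they have to be found in the camera images.
- stand: Filament stand fixed to the bench: aluminium base 180 (x) x 380 (y) x 20 mm, origin under its centre. In its frame (mm): two steel rods, 12 mm diameter, along y at x = -35 and +35, height 45, carry the spool, whose centre then lies at x = 0, height 124. The knob's black gearbox, 85 x 85 mm, is centred at x = 0, y = -140, top at height 60.
- fixed_face (a point): Middle of the inner face of the fixed orange cheek at the stand's +y end, at the height of a loaded spool's centre (124 mm; the cheek's top is at 95 mm; it is 100 mm long in x). Stand frame: (0, 155, 124) mm.
- sliding_face (a point): Same for the inner face of the sliding orange cheek (90 mm long in x, 12 mm thick, top at 95 mm), which faces the fixed one and moves along the stand's y with the knob; this face is 6 mm to the +y side of the pointer tip. The spool goes midway between the two faces, 58 to 74 mm apart when set.
- knob (a joint): Angle of the black knob with a vertical axis on the gearbox, 0 to 4.8 rad, growing clockwise seen from above. It is geared to the sliding cheek: each rad clockwise moves cheek and pointer 16 mm to the stand's +y (towards the fixed cheek). Stiff (about 0.12 N m); stays where it is left.
- knob_grip (a point): Point on the knob's axis, at the height to grip it (97 mm above the bench). The knob has an upright bar grip 61 mm long, 14 mm thick and 32 mm tall (top 7 mm above this point) over a 64 mm disc; the bar lies along this point's x axis, which turns with the knob, and along the stand's x at joint value 0.
- pointer_tip (a point): Tip of the pointer, a black 3 mm wide finger on the orange arm of the sliding cheek, over the white scale on the stand's +x edge, 36 mm above the bench. Moves along the stand's y with the knob.
- mark: Blue mark on the white scale, 8 mm wide along y, with an upright blue tab just beyond the pointer tip. Origin at its middle; its axes are parallel to the stand's. The pointer is on the mark when the pointer tip's y in this frame is 0.
- clamp (a joint): Angle of the red clamp lever about its vertical pivot: 0 = released (post on the sliding cheek's side), 1.2 rad = fully locked (post on the knob's side); grows anticlockwise seen from above. Stand frame (mm): pivot (0, -35); the post moves on an arc of radius 65 from (-54, 2) at 0 to (-54, -72) at 1.2. Stiff (about 0.08 N m); stays where left.
- clamp_post (a point): Centre of the gripping part of the red upright post (14 mm diameter) at the end of the clamp lever, 90 mm above the bench; the post's top is 16 mm higher, the lever's flat arm (8 mm thick) has its top 32 mm lower.
- rest: Plywood storage rest, 120 x 100 x 16 mm, fixed, with two wooden rods (12 mm diameter, along its y, at x = -35 and +35 mm, height 27 mm) on which the spool stands upright. Origin at the centre of its underside.
- spool: Filament spool with black flanges and white winding, standing upright: 160 mm diameter, 48 mm wide along its axis, 0.3 to 0.55 kg. Origin at its very centre, y axis along its axle, which starts parallel to the y axis of the rest. On the rest the centre is 106 mm above the bench; loaded on the stand 124 mm. It can be pinched across both flanges near the top.
- can: Bystander: blue bottle, 66 mm diameter, 190 mm tall, standing. Origin under its centre.
- spare: Bystander: spool with green winding lying flat, 160 mm diameter, 55 mm tall. Origin under its centre.
- scraper: Bystander: scraper, 200 mm long, lying flat beyond the stand. Origin under its middle.
Things that resemble listed ones, but are neither listed nor needed, are in the scene too. Leave any pink or purple look-alike of the spool alone.

How it is judged:
By the outcome, as a careful person would: the job done as asked, in the order asked, and still so for the second after the job is handed in, with the robot touching nothing.
It also fails if it takes over 72 s, if anything falls off the work surface, if the arm or the gripper's body presses on something with over 40 N, if the wrist force passes 120 N, or if a joint passes its speed limit or range.

ROBOT

A 7-joint arm with a two-finger parallel gripper is mounted at the origin on the work surface. World frame = base frame: x ahead of the robot, y to its left, z up, the work surface at z = 0. Lengths are in m, angles in rad, forces in N, time in s.
With the tool pointing down it reaches from about 0.4 to 0.85 m from the base axis. Payload 4.5 kg.
Tool frame: the origin (TCP) lies at the very end of the fingers, on their centre line; the grasp point (between the pads) lies 19 mm behind it; z points along the fingers, x is the direction in which the jaws open and shut, and the axes are right-handed (so a half turn about z gives the same grasp; the last joint's range is limited). The gripper opens to 88 mm and grips with 3 to 60 N. Pads are 18 mm wide; open, the fingers measure 123 mm over their backs; the gripper's body (75 mm by 187 mm) begins 45 mm behind the grasp point.
Start: joints at [1.35, 0.689, -0.195, 1.565, 0.157, 0.902, -0.215], TCP at [0.158, -0.605, 0.239] pointing down, gripper open.
Joint ranges: [-3.01, 3.01], [-0.46, 2.08], [-1.47, 1.51], [0.13, 2.56], [-1, 4.14], [0.04, 2.09], [-2.66, 2.66]. Speed limits (rad/s): [2.57, 2.57, 3.14, 3.14, 3.14, 3.14, 3.14].

INTERFACE

Orientations are given as a unit quaternion [x, y, z, w].
In Python, from plant import * gives the robot as it stands.
- The arm moves only by the tool apply_moves, never from a script. Its argument "series" is a list of rows, each an object of numbers: "x", "y", "z": the shift along the tool's x, y, z in units of 80 cm (1.0 is 80 cm); "wx", "wy", "wz": the turn, a rotation vector about the tool's x, y, z in units of pi rad (1.0 is pi rad); "fingers": the opening, from -1 (shut) to 1 (fully open), so that 0 is half open. In form: [{"x": .., "y": .., "z": .., "wx": .., "wy": .., "wz": .., "fingers": ..}, ...]. A call has 1 to 8 rows; each row shifts and turns the pose as measured when the row begins, along the tool's axes as they then stand; what a row does not reach is not made up. A row lasts 1/8 s, in which the tool goes at most 62.5 mm and 10.7 degrees, less where a joint would pass 70% of its speed; a pose out of reach is approached as far as the arm can. A call with a number of a shift or a turn outside -1 to 1 is refused whole. A call with a gripper value outside its range is refused whole. The fingers move at their own pace and stop on an object; "force" is the grip in N (left out, the last holds). Time passes only in rows, so rows that do not move let the fingers close. It gives the time, the measured TCP pose, the force and the opening at its end, in the units of the state.
- get_state(): the state, without advancing time (a new reading comes with each control period).
- snapshot(name): name is "scene" or "top" or "wrist"; returns (picture, depth): 480x640x3 uint8, red, green, blue; 480x640 float32, m along the optical axis (not along the pixel's ray), 0 where there is no reading.
- camera_model(name): a dict with "camera_matrix" (3x3 intrinsics, pixels), "dist_coeffs" ([k1, k2, p1, p2, k3] as OpenCV has them; the pictures are not rectified), "world_from_camera" (4x4, takes a point from camera to world coordinates). Camera axes: x right, y up, looking along -z (the intrinsics and any distortion apply to the point x, -y, -z); pixel columns grow to the right and rows downward; lengths in m; the calibration is good to about 2 mm. A picture is of the moment at which its call begins: read the wrist's pose just before it. camera_model takes no time and is no camera call; for the wrist camera it gives the pose at the moment of the call.
- finish_job(): hands the job in, once; it reports no verdict.
The state is a dict: "clock": time; "q": joint angles; "qd": joint speeds; "joint_torque": joint torques, N m; "tool_pos": TCP position; "eef_rot": TCP orientation; "contact_force": force on the tool from outside, world axes, zero at the start; "moment": the same for the moment, N m; "opening": opening from 0.0 (shut) to 1.0 (fully open).
Only numpy, scipy, OpenCV 4.12 (cv2) and the standard library are available. Lean on these libraries where they do the work, as an engineer would, in place of code of your own. Each camera call takes 0.05 s, during which the arm holds its last target. There are 200 camera calls.

## Working session

There is one attempt and no reset: what is moved stays moved. The work goes in short steps, Python scripts to look and compute and a tool call to move; the robot and the scene stay as the last step left them, time stands still between calls to the robot, and variables do not carry over. Pictures are saved under pics/ and viewed, about 8 in all and at most 12, crops included, and the job is handed in when it is done.

Besides the shell and the picture viewer there is one more tool, called after ">>>" as name([rows], argument=value, ...), one row to a line, values as JSON. apply_moves: Moves the arm, as the interface text tells. Its arguments: {"type":"object","properties":{"series":{"type":"array","items":{"type":"object","properties":{"x":{"type":"number"},"y":{"type":"number"},"z":{"type":"number"},"wx":{"type":"number"},"wy":{"type":"number"},"wz":{"type":"number"},"fingers":{"type":"number"}}}},"force":{"type":"number"}},"required":["series"]}

```bash
mkdir -p pics; ls; cat > h.py <<'E'
from plant import *
import numpy as np, cv2
from scipy.spatial.transform import Rotation as R
def cloud(name):
    m=camera_model(name); p,d=snapshot(name)
    K=np.array(m["camera_matrix"]); D=np.array(m["dist_coeffs"]); T=np.array(m["world_from_camera"])
    v,u=np.mgrid[0:480,0:640]
    uv=cv2.undistortPoints(np.stack([u,v],-1).reshape(-1,1,2).astype(np.float64),K,D).reshape(480,640,2)
    c=np.stack([uv[...,0]*d,-uv[...,1]*d,-d],-1)
    w=c@T[:3,:3].T+T[:3,3]
    w[d==0]=np.nan
    return p,d,w
def ray(name,u,v,z):
    m=camera_model(name);K=np.array(m["camera_matrix"]); D=np.array(m["dist_coeffs"]); T=np.array(m["world_from_camera"])
    a=cv2.undistortPoints(np.array([[[u,v]]],float),K,D)[0,0]
    r=T[:3,:3]@np.array([a[0],-a[1],-1]);o=T[:3,3]
    return o+r*(z-o[2])/r[2]
def save(n,p): cv2.imwrite("pics/"+n+".png",cv2.cvtColor(p,cv2.COLOR_RGB2BGR))
E
python3 - <<'E'
from h import *
ps=[]
for n in("scene","top"):
    p,d,w=cloud(n); np.savez("%s.npz"%n,p=p,d=d,w=w); save(n,p)
    m=camera_model(n);print(n,np.round(m["world_from_camera"],3).tolist(),(d==0).mean())
print(get_state())
E
```

```text
pics
scene [[-0.643, -0.616, 0.454, 1.083], [0.765, -0.507, 0.396, 0.463], [-0.014, 0.603, 0.798, 0.987], [0.0, 0.0, 0.0, 1.0]] 0.004182942708333333
top [[-0.014, 0.985, -0.174, 0.273], [-1.0, -0.015, -0.006, -0.025], [-0.009, 0.174, 0.985, 1.682], [0.0, 0.0, 0.0, 1.0]] 0.00412109375
{'clock': 0.1, 'q': array([ 1.34975284,  0.68989828, -0.1945316 ,  1.56618032,  0.15729498,
        0.90251812, -0.21510188]), 'qd': array([ 0.00076603, -0.00076117,  0.00131961, -0.00208285, -0.00018735,
       -0.00122797,  0.00088031]), 'joint_torque': array([-2.39681853e-03, -5.28492665e+01, -1.27149906e+00, -1.53835505e+01,
       -5.26231283e-02,  2.01137365e-03,  2.57853617e-05]), 'tool_pos': array([ 0.15738704, -0.60429712,  0.23800759]), 'eef_rot': array([ 7.91253329e-01, -6.11487955e-01, -6.69592653e-04, -4.49903435e-04]), 'contact_force': array([ 0.46257581, -0.12436534,  0.61708893]), 'moment': array([ 0.00552719, -0.05444125,  0.00878773]), 'opening': 1.000866581053736}
```

View pics/scene.png

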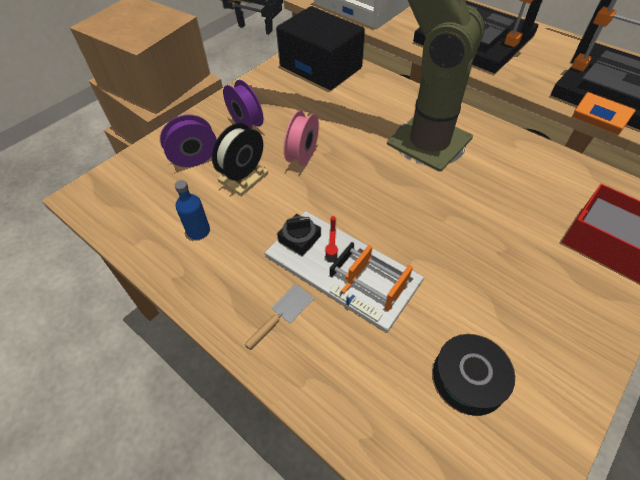

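View pics/top.png

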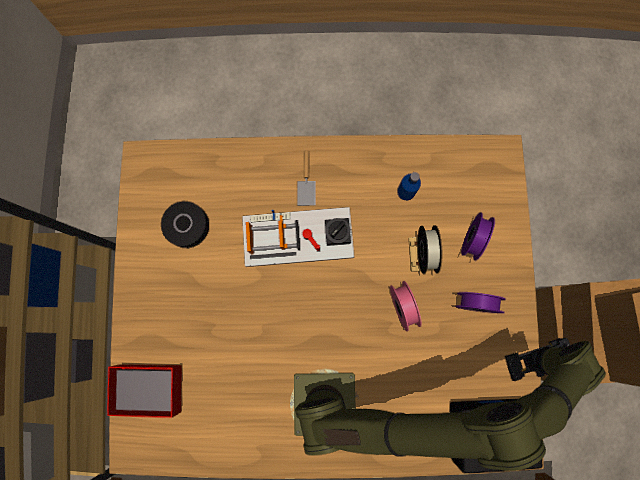

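The white spool at top (429,250) / scene (238,152) is the only white-wound one, and it stands on the wooden rest. The purple spools (478,236; 479,302) and the pink one (405,305) are look-alikes. The stand is at top (298,237), with the red lever at (311,240), the knob at (338,230) and the blue mark at (273,215).

```bash
python3 - <<'E'
from h import *
for n in("top","scene"):
    f=np.load(n+".npz");p,w=f["p"].astype(int),f["w"]
    x,y,z=w[...,0],w[...,1],w[...,2]
    hsv=cv2.cvtColor(f["p"],cv2.COLOR_RGB2HSV).astype(int)
    roi=np.zeros((480,640),bool)
    if n=="top": roi[195:275,235:362]=1
    else: roi[205:335,255:430]=1
    m=roi&(z>.012)&(z<.028)
    r=cv2.minAreaRect(w[m][:,:2].astype(np.float32)*1000);print(n,"base",m.sum(),r,np.nanmedian(z[m]),"table z",np.nanmedian(z[330:340,280:300]if n=="top" else z[350:360,350:370]))
    def st(k,mm):
        q=w[mm]; q=q[~np.isnan(q[:,0])]
        if len(q): print(n,k,len(q),np.round(np.median(q,0),4),np.round(q.min(0),3),np.round(q.max(0),3))
    H,S,V=hsv[...,0],hsv[...,1],hsv[...,2]
    st("red",roi&((H<4)|(H>176))&(S>180)&(V>80)); st("redhi",roi&((H<4)|(H>176))&(S>180)&(z>.07))
    st("blue",roi&(H>100)&(H<125)&(S>130)); st("orange",roi&(H>8)&(H<18)&(S>200)&(z>.06))
    st("knob",roi&(V<70)&(z>.085)); st("gear",roi&(V<80)&(z>.052)&(z<.068))
    roi2=np.zeros((480,640),bool)
    if n=="top": roi2[220:280,403:446]=1
    else: roi2[115:200,205:268]=1
    m=roi2&(z>.06)&(z<.3);st("spool",m);print(cv2.minAreaRect(w[m][:,:2].astype(np.float32)*1000))
    st("white",m&(S<60)&(V>120)); st("black",m&(V<60))
    m=m&(z>.165); print(cv2.minAreaRect(w[m][:,:2].astype(np.float32)*1000))
    m=roi2&(z>.012)&(z<.022);st("rest",m);print(cv2.minAreaRect(w[m][:,:2].astype(np.float32)*1000))
s=cv2.imread("pics/scene.png");t=cv2.imread("pics/top.png")
a=cv2.resize(s[200:335,255:430],(800,617),interpolation=cv2.INTER_CUBIC)[:600]
cv2.imwrite("pics/c1.png",a)
E
```

```text
top base 3704 ((580.5782470703125, 87.5790786743164), (427.4752197265625, 274.9652404785156), 89.78034210205078) 0.020117362690269758 table z 0.0005385390972140192
top red 118 [0.5591 0.0393 0.0585] [0.513 0.008 0.017] [0.587 0.063 0.111]
top redhi 16 [0.5172 0.0115 0.1039] [ 0.512 -0.066  0.074] [0.6   0.132 0.111]
top blue 19 [0.6452 0.1685 0.0316] [ 0.56  -0.055  0.021] [0.656 0.17  0.106]
top orange 229 [0.5626 0.239  0.094 ] [0.508 0.127 0.06 ] [0.609 0.253 0.104]
top knob 92 [ 0.5796 -0.0554  0.1012] [ 0.51  -0.079  0.086] [0.604 0.243 0.111]
top gear 365 [ 0.5631 -0.0262  0.0617] [ 0.509 -0.097  0.052] [0.624 0.242 0.068]
top spool 961 [ 0.4978 -0.347   0.1538] [ 0.423 -0.38   0.06 ] [ 0.581 -0.325  0.19 ]
((502.4452819824219, -352.4412841796875), (158.4196319580078, 51.44249725341797), 2.105414867401123)
top white 401 [ 0.4948 -0.3549  0.1624] [ 0.443 -0.375  0.121] [ 0.562 -0.337  0.176]
top black 457 [ 0.5009 -0.3298  0.1339] [ 0.425 -0.378  0.06 ] [ 0.581 -0.325  0.188]
((501.9036560058594, -352.9638366699219), (113.02932739257812, 50.437835693359375), 2.105414628982544)
t
[... 793 characters left out ...]
0.524 -0.096  0.052] [0.629 0.093 0.068]
scene spool 2350 [ 0.512  -0.3312  0.1254] [ 0.317 -0.52   0.06 ] [ 0.588 -0.322  0.187]
((452.628173828125, -421.5530090332031), (270.88360595703125, 197.9712677001953), 0.1520976722240448)
scene white 287 [ 0.5358 -0.358   0.1608] [ 0.465 -0.374  0.116] [ 0.569 -0.329  0.186]
scene black 1600 [ 0.5131 -0.329   0.1262] [ 0.353 -0.518  0.06 ] [ 0.587 -0.322  0.186]
((505.8058166503906, -351.9852294921875), (108.51531219482422, 53.115577697753906), 0.809459388256073)
scene rest 401 [ 0.5257 -0.3298  0.0152] [ 0.311 -0.579  0.012] [ 0.568 -0.302  0.022]
((444.81207275390625, -422.098388671875), (313.8427429199219, 205.86546325683594), 23.24940299987793)
```

View pics/c1.png

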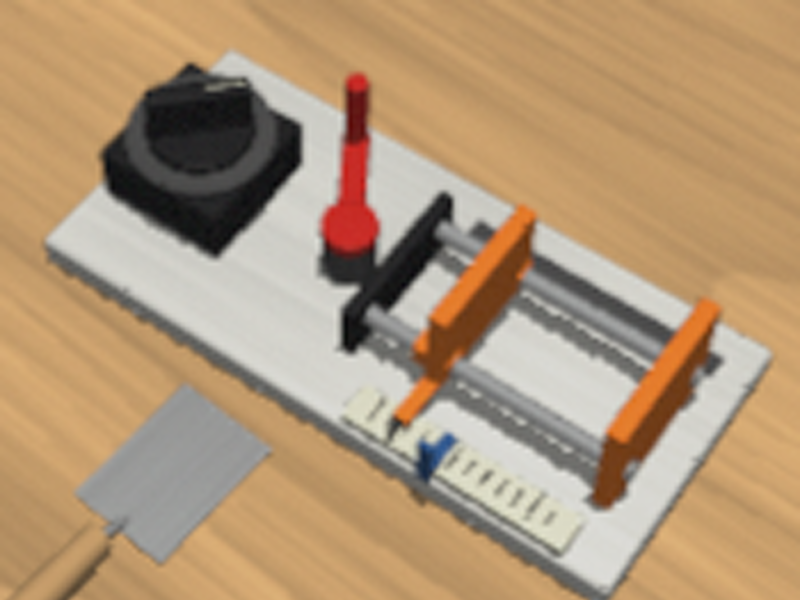

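The crop shows the lever locked (post at (357,80), on the knob's side). The pointer tip is at (395,435), short of the blue tab at (437,455), so the knob must turn clockwise.

```bash
python3 - <<'E'
from h import *
f=np.load("top.npz");p,w=f["p"],f["w"]
hsv=cv2.cvtColor(p,cv2.COLOR_RGB2HSV).astype(int)
m=np.zeros((480,640),np.uint8); m[195:275,230:366]=1
m&=((hsv[...,1]<35)&(hsv[...,2]>120)&(w[...,2]<.035)).astype(np.uint8)
n,l,s,c=cv2.connectedComponentsWithStats(m); k=1+s[1:,4].argmax()
v,u=np.nonzero(l==k)
P=np.array([ray("top",a,b,.02)[:2] for a,b in zip(u,v)])*1000
r=cv2.minAreaRect(P.astype(np.float32));print(r,cv2.boxPoints(r))
print("scene corners")
Q=[]
for a,b in [(230,50),(45,245),(605,598),(770,355)]:
    q=ray("scene",255+a/4.571,200+b/4.571,.02);Q.append(q);print(np.round(q,4))
Q=np.array(Q);print("c",Q.mean(0),"yaw",[np.arctan2(*(Q[i]-Q[j])[[0,1]])*-1 for i,j in((3,0),(2,1))])
for nm,a,b,z in [("tip",395,437,.036),("tabtop L",420,442,.055),("post",357,80,.106),("pivot",350,228,.058),("knobtop a",147,98,.104),("b",250,85,.104)]:
    print(nm,np.round(ray("scene",255+a/4.571,200+b/4.571,z),4))
# spool flanges: black top rim pixels
w=np.load("scene.npz")["w"]
m=np.zeros((480,640),bool);m[120:190,212:266]=1
q=w[m];q=q[(q[:,2]>.06)&(q[:,2]<.2)&(np.abs(q[:,1]+.33)<.02)&(q[:,0]>.4)]
A=np.c_[q[:,0]-.5,np.ones(len(q))];print("front flange y=",np.linalg.lstsq(A,q[:,1],rcond=None)[0],len(q),q[:,0].min(),q[:,0].max())
E
```

```text
((569.482177734375, 84.91702270507812), (177.4158477783203, 376.576416015625), 3.971522808074951) [[ 467.94632   266.60907 ]
 [ 494.02823  -109.06299 ]
 [ 671.01807   -96.775024]
 [ 644.93616   278.89703 ]]
scene corners
[ 0.4973 -0.1048  0.02  ]
[ 0.6759 -0.0904  0.02  ]
[0.6502 0.2841 0.02  ]
[0.4732 0.2711 0.02  ]
c [0.57417663 0.08999909 0.02      ] yaw [np.float64(0.06400332361905207), np.float64(0.06850761223379859)]
tip [0.6529 0.149  0.036 ]
tabtop L [0.6555 0.1671 0.055 ]
post [0.5208 0.015  0.106 ]
pivot [0.5752 0.0547 0.058 ]
knobtop a [ 0.6038 -0.0683  0.104 ]
b [ 0.5603 -0.03    0.104 ]
front flange y= [ 0.01901528 -0.32922652] 1379 0.42568178893605824 0.5866595290622196
```

```bash
cat >> h.py <<'E'
C=np.array([.572,.0875]);YAW=.068
def S2W(x,y):
    c,s=np.cos(YAW),np.sin(YAW);return C+np.array([c*x-s*y,s*x+c*y])
def yawrot(a): # tool x at world angle a (deg), z down
    return R.from_matrix(np.array([[np.cos(a),np.sin(a),0],[np.sin(a),-np.cos(a),0],[0,0,-1]]).T.T)
def now():
    s=get_state();r=R.from_quat(s["eef_rot"]);x=r.as_matrix()[:,0]
    print("t %.2f"%s["clock"],"pos",np.round(s["tool_pos"],4),"yaw %.1f"%np.degrees(np.arctan2(x[1],x[0])),"tilt",np.round(r.as_matrix()[:2,2],4),"F",np.round(s["contact_force"],1),"op %.3f"%s["opening"],"q",np.round(s["q"],2))
    return s["tool_pos"],r
def plan(way):  # way: list of (x,y,z,yawdeg,n)
    p,r=now()
    for x,y,z,a,n in way:
        t=np.array([x,y,z]);rt=yawrot(np.radians(a));d=(r.inv()*rt).as_rotvec();p0,r0=p,r
        for i in range(1,n+1):
            pn=p0+(t-p0)*i/n;rn=r0*R.from_rotvec(d*i/n)
            dx=r.inv().apply(pn-p)/.8;w=(r.inv()*rn).as_rotvec()/np.pi
            print(dict(zip(["x","y","z","wx","wy","wz"],[float(round(v,3))+0. for v in np.r_[dx,w]])))
            p,r=pn,rn
E
python3 -c "
from h import *
plan([(.523,.012,.24,3.9,15)])"
```

```text
t 0.10 pos [ 0.1574 -0.6043  0.238 ] yaw -75.4 tilt [-0.0005  0.0015] F [ 0.5 -0.1  0.6] op 1.001 q [ 1.35  0.69 -0.19  1.57  0.16  0.9  -0.22]
{'x': -0.042, 'y': -0.042, 'z': 0.0, 'wx': 0.0, 'wy': 0.0, 'wz': -0.029}
{'x': -0.038, 'y': -0.046, 'z': 0.0, 'wx': 0.0, 'wy': 0.0, 'wz': -0.029}
{'x': -0.034, 'y': -0.049, 'z': 0.0, 'wx': 0.0, 'wy': 0.0, 'wz': -0.029}
{'x': -0.029, 'y': -0.052, 'z': 0.0, 'wx': 0.0, 'wy': 0.0, 'wz': -0.029}
{'x': -0.024, 'y': -0.055, 'z': 0.0, 'wx': 0.0, 'wy': 0.0, 'wz': -0.029}
{'x': -0.019, 'y': -0.057, 'z': 0.0, 'wx': 0.0, 'wy': 0.0, 'wz': -0.029}
{'x': -0.013, 'y': -0.058, 'z': 0.0, 'wx': 0.0, 'wy': 0.0, 'wz': -0.029}
{'x': -0.008, 'y': -0.059, 'z': 0.0, 'wx': 0.0, 'wy': 0.0, 'wz': -0.029}
{'x': -0.003, 'y': -0.06, 'z': 0.0, 'wx': 0.0, 'wy': 0.0, 'wz': -0.029}
{'x': 0.003, 'y': -0.06, 'z': 0.0, 'wx': 0.0, 'wy': 0.0, 'wz': -0.029}
{'x': 0.008, 'y': -0.059, 'z': 0.0, 'wx': 0.0, 'wy': 0.0, 'wz': -0.029}
{'x': 0.014, 'y': -0.058, 'z': 0.0, 'wx': 0.0, 'wy': 0.0, 'wz': -0.029}
{'x': 0.019, 'y': -0.057, 'z': 0.0, 'wx': 0.0, 'wy': 0.0, 'wz': -0.029}
{'x': 0.024, 'y': -0.055, 'z': 0.0, 'wx': 0.0, 'wy': 0.0, 'wz': -0.029}
{'x': 0.029, 'y': -0.052, 'z': 0.0, 'wx': 0.0, 'wy': 0.0, 'wz': -0.029}
```

>>> apply_moves([
  {"x":-0.042,"y":-0.042,"wz":-0.029,"fingers":0},
  {"x":-0.038,"y":-0.046,"wz":-0.029,"fingers":0},
  {"x":-0.034,"y":-0.049,"wz":-0.029,"fingers":0},
  {"x":-0.029,"y":-0.052,"wz":-0.029,"fingers":0},
  {"x":-0.024,"y":-0.055,"wz":-0.029,"fingers":0},
  {"x":-0.019,"y":-0.057,"wz":-0.029,"fingers":0},
  {"x":-0.013,"y":-0.058,"wz":-0.029,"fingers":0},
  {"x":-0.008,"y":-0.059,"wz":-0.029,"fingers":0},
], force=20)

```text
schema error: expected keys x, y, z, wx, wy, wz, fingers
```

```bash
python3 -c "
from h import *
plan([(.523,.012,.24,3.9,8)])"
```

```text
t 0.10 pos [ 0.1574 -0.6043  0.238 ] yaw -75.4 tilt [-0.0005  0.0015] F [ 0.5 -0.1  0.6] op 1.001 q [ 1.35  0.69 -0.19  1.57  0.16  0.9  -0.22]
{'x': -0.079, 'y': -0.08, 'z': 0.0, 'wx': 0.0, 'wy': 0.0, 'wz': -0.055}
{'x': -0.064, 'y': -0.092, 'z': 0.0, 'wx': 0.0, 'wy': 0.0, 'wz': -0.055}
{'x': -0.047, 'y': -0.102, 'z': 0.0, 'wx': 0.0, 'wy': 0.0, 'wz': -0.055}
{'x': -0.029, 'y': -0.108, 'z': 0.0, 'wx': 0.0, 'wy': 0.0, 'wz': -0.055}
{'x': -0.01, 'y': -0.112, 'z': 0.0, 'wx': 0.0, 'wy': 0.0, 'wz': -0.055}
{'x': 0.009, 'y': -0.112, 'z': 0.0, 'wx': 0.0, 'wy': 0.0, 'wz': -0.055}
{'x': 0.029, 'y': -0.108, 'z': 0.0, 'wx': 0.0, 'wy': 0.0, 'wz': -0.055}
{'x': 0.047, 'y': -0.102, 'z': 0.0, 'wx': 0.0, 'wy': 0.0, 'wz': -0.055}
```

All keys are required.

>>> apply_moves([
  {"x":-0.042,"y":-0.042,"z":0,"wx":0,"wy":0,"wz":-0.029,"fingers":0},
  {"x":-0.038,"y":-0.046,"z":0,"wx":0,"wy":0,"wz":-0.029,"fingers":0},
  {"x":-0.034,"y":-0.049,"z":0,"wx":0,"wy":0,"wz":-0.029,"fingers":0},
  {"x":-0.029,"y":-0.052,"z":0,"wx":0,"wy":0,"wz":-0.029,"fingers":0},
  {"x":-0.024,"y":-0.055,"z":0,"wx":0,"wy":0,"wz":-0.029,"fingers":0},
  {"x":-0.019,"y":-0.057,"z":0,"wx":0,"wy":0,"wz":-0.029,"fingers":0},
  {"x":-0.013,"y":-0.058,"z":0,"wx":0,"wy":0,"wz":-0.029,"fingers":0},
  {"x":-0.008,"y":-0.059,"z":0,"wx":0,"wy":0,"wz":-0.029,"fingers":0},
], force=20)

```text
clock: 1.1
tool_pos: [0.3524, -0.2677, 0.2356]
eef_rot: [0.959, -0.282, -0.002, -0.001]
contact_force: [0.4, -0.3, 0.1]
opening: 0.501
```

```bash
python3 -c "
from h import *
plan([(.523,.012,.24,3.9,8)])"
```

```text
t 1.10 pos [ 0.3524 -0.2677  0.2356] yaw -32.8 tilt [-0.0027  0.0021] F [ 0.4 -0.3  0.1] op 0.501 q [ 0.81  0.48 -0.39  2.09  0.3   0.63 -0.36]
{'x': -0.001, 'y': -0.051, 'z': -0.001, 'wx': 0.0, 'wy': 0.0, 'wz': -0.025}
{'x': 0.003, 'y': -0.051, 'z': -0.001, 'wx': 0.0, 'wy': 0.0, 'wz': -0.025}
{'x': 0.007, 'y': -0.051, 'z': -0.001, 'wx': 0.0, 'wy': 0.0, 'wz': -0.025}
{'x': 0.011, 'y': -0.05, 'z': -0.001, 'wx': 0.0, 'wy': 0.0, 'wz': -0.025}
{'x': 0.015, 'y': -0.049, 'z': -0.001, 'wx': 0.0, 'wy': 0.0, 'wz': -0.025}
{'x': 0.019, 'y': -0.048, 'z': -0.001, 'wx': 0.0, 'wy': 0.0, 'wz': -0.025}
{'x': 0.023, 'y': -0.046, 'z': -0.001, 'wx': 0.0, 'wy': 0.0, 'wz': -0.025}
{'x': 0.026, 'y': -0.044, 'z': -0.001, 'wx': 0.0, 'wy': 0.0, 'wz': -0.025}
```

Tracking is good, with little lag.

>>> apply_moves([
  {"x":-0.001,"y":-0.051,"z":-0.001,"wx":0,"wy":0,"wz":-0.025,"fingers":0},
  {"x":0.003,"y":-0.051,"z":-0.001,"wx":0,"wy":0,"wz":-0.025,"fingers":0},
  {"x":0.007,"y":-0.051,"z":-0.001,"wx":0,"wy":0,"wz":-0.025,"fingers":0},
  {"x":0.011,"y":-0.05,"z":-0.001,"wx":0,"wy":0,"wz":-0.025,"fingers":0},
  {"x":0.015,"y":-0.049,"z":-0.001,"wx":0,"wy":0,"wz":-0.025,"fingers":0},
  {"x":0.019,"y":-0.048,"z":-0.001,"wx":0,"wy":0,"wz":-0.025,"fingers":0},
  {"x":0.023,"y":-0.046,"z":-0.001,"wx":0,"wy":0,"wz":-0.025,"fingers":0},
  {"x":0.026,"y":-0.044,"z":-0.001,"wx":0,"wy":0,"wz":-0.025,"fingers":0},
])

```text
clock: 2.1
tool_pos: [0.5259, 0.0227, 0.2407]
eef_rot: [0.999, 0.039, -0.003, -0.001]
contact_force: [0.2, -0.1, 0.3]
opening: 0.502
```

```bash
python3 -c "
from h import *
plan([(.523,.012,.12,3.9,3),(.523,.012,.071,3.9,2)])
p,d,w=cloud('wrist');save('w1',p);np.savez('w1.npz',p=p,d=d,w=w,T=camera_model('wrist')['world_from_camera']);print(np.round(camera_model('wrist')['world_from_camera'],3),camera_model('wrist')['camera_matrix'])"
```

```text
t 2.10 pos [0.5259 0.0227 0.2407] yaw 4.5 tilt [-0.0064  0.0014] F [ 0.2 -0.1  0.3] op 0.502 q [ 0.2   0.6  -0.54  1.84  0.4   0.82 -0.46]
{'x': -0.001, 'y': 0.004, 'z': 0.05, 'wx': 0.0, 'wy': 0.001, 'wz': 0.001}
{'x': -0.001, 'y': 0.004, 'z': 0.05, 'wx': 0.0, 'wy': 0.001, 'wz': 0.001}
{'x': -0.001, 'y': 0.004, 'z': 0.05, 'wx': 0.0, 'wy': 0.001, 'wz': 0.001}
{'x': 0.0, 'y': 0.0, 'z': 0.031, 'wx': 0.0, 'wy': 0.0, 'wz': 0.0}
{'x': 0.0, 'y': 0.0, 'z': 0.031, 'wx': 0.0, 'wy': 0.0, 'wz': 0.0}
[[ 0.996 -0.083 -0.026  0.523]
 [ 0.087  0.954  0.288  0.105]
 [ 0.001 -0.289  0.957  0.388]
 [ 0.     0.     0.     1.   ]] [[415.43518418   0.         311.97312038]
 [  0.         415.43518418 243.64727678]
 [  0.           0.           1.        ]]
```

View pics/w1.png

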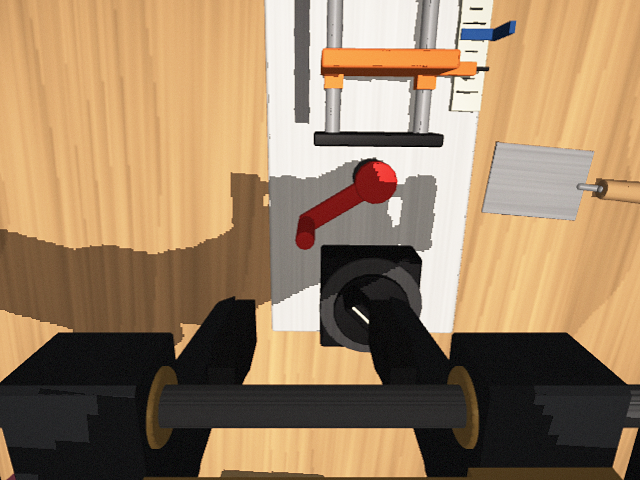

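The wrist view shows the post top at (304,237), the pivot at (376,180), the pointer tip at (488,69), the blue mark at about (472,34), and the knob bar's white line at (361,315).

```bash
python3 - <<'E'
from h import *
f=np.load("w1.npz");p,d,w,T=[f[k] for k in("p","d","w","T")]
hsv=cv2.cvtColor(p,cv2.COLOR_RGB2HSV).astype(int);H,S,V=[hsv[...,i] for i in range(3)]
print("post top",ray("wrist",304,237,.106),"pivot",ray("wrist",376,181,.064), "tip",ray("wrist",489,69,.036))
s=w[60:110,455:470].reshape(-1,3);print("scale z",np.nanmedian(s[:,2]),"w tip",w[69,484],w[69,470])
b=(H>100)&(H<125)&(S>120)&(V>60); v,u=np.nonzero(b); 
for c in range(458,520,4):
    k=v[u==c]
    if len(k): 
        zz=np.nanmedian(w[k,c,2]);print(c,k.min(),k.max(),round(float(zz),4),np.round([S2 for S2 in [ray("wrist",c,k.min()-.5,.027)[1],ray("wrist",c,k.max()+.5,.027)[1]]],4))
# stand edges rows 160-325, at z .02
L=[];Rr=[]
for r in range(270,325,6):
    row=S[r];k=np.nonzero(row[240:500]<60)[0]+240; L.append(ray("wrist",k.min()-.5,r,.02));Rr.append(ray("wrist",k.max()+.5,r,.02))
for r in range(125,230,10):
    row=S[r];k=np.nonzero((row[240:500]<60))[0]+240; Rr.append(ray("wrist",k[k<482].max()+.5,r,.02))
for E in(L,Rr):
    E=np.array(E);c=np.polyfit(E[:,1],E[:,0],1);print("edge slope",c, np.std(E[:,0]-np.polyval(c,E[:,1])))
# bottom edge
B=np.array([ray("wrist",c,np.nonzero(S[280:360,c]<60)[0].max()+280.5,.02) for c in list(range(276,318,4))+list(range(425,450,4))]);print("bottom",np.polyfit(B[:,0],B[:,1],1),B.mean(0))
# knob bar white line
m=(V>150)&(S<90);m[:300]=0;m[330:]=0;m[:,:345]=0;m[:,375:]=0
v,u=np.nonzero(m);P=np.array([ray("wrist",a,b_,.104)[:2] for a,b_ in zip(u,v)]).astype(np.float32);l=cv2.fitLine(P,cv2.DIST_L2,0,.001,.001).ravel();print("knob line",len(u),l,np.degrees(np.arctan2(l[1],l[0])))
E
```

```text
post top [0.52465967 0.02492975 0.106     ] pivot [0.57711449 0.06302952 0.064     ] tip [0.65882309 0.15442237 0.036     ]
scale z 0.02854572864910518 w tip [0.65004457 0.14369626 0.0387962 ] [0.63950612 0.14295079 0.03800047]
462 29 39 0.0301 [0.1829 0.1752]
466 29 39 0.0306 [0.1832 0.1754]
470 29 39 0.0298 [0.1835 0.1757]
474 29 39 0.0303 [0.1838 0.176 ]
478 29 39 0.0311 [0.184  0.1763]
482 29 39 0.0305 [0.1843 0.1765]
486 29 39 0.0311 [0.1846 0.1768]
490 29 39 0.0305 [0.1849 0.1771]
510 22 33 0.0581 [0.1911 0.1827]
514 21 31 0.0585 [0.1921 0.1844]
edge slope [0.60191927 0.52213404] 0.006497633421839491
edge slope [-0.07579051  0.67237132] 0.0002812993947606426
bottom [-0.1035512  -0.04198455] [ 0.58090584 -0.10213805  0.02      ]
knob line 64 [ 0.77354234 -0.6337446   0.57175374 -0.03217937] -39.32693
```

The arm was still settling when that frame was taken, so I'm retaking it at rest.

```bash
cat > meas.py <<'E'
from h import *
now()
p,d,w=cloud("wrist")
hsv=cv2.cvtColor(p,cv2.COLOR_RGB2HSV).astype(int);H,S,V=[hsv[...,i] for i in range(3)]
def cen(m,z,k=None):
    n,l,s,c=cv2.connectedComponentsWithStats(m.astype(np.uint8));i=1+s[1:,4].argmax();return s[i],c[i],ray("wrist",*c[i],z)
b=(H>100)&(H<125)&(S>120)&(V>60)
orange=(H>5)&(H<20)&(S>180)&(V>150)&(w[...,2]>.025)
E
python3 - <<'E'
from meas import *
save("w2",p)
red=((H<5)|(H>175))&(S>150)&(V>60)
hi=red&(w[...,2]>.1); v,u=np.nonzero(hi);print("posttop px",u.mean(),v.mean(),ray("wrist",u.mean(),v.mean(),.106))
print("post w",np.nanmedian(w[hi],0))
v,u=np.nonzero(b&(w[...,2]<.04));print("mark",u.min(),u.max(),v.min(),v.max(),[ray("wrist",u.mean(),v.mean()+k,.029).round(4) for k in(-5.5,0,5.5)],"depth",np.nanmedian(w[b&(w[...,2]<.04)],0))
Rr=[]
for r in range(110,235,6):
    k=np.nonzero(S[r,240:482]<60)[0]+240;Rr.append(ray("wrist",k.max()+.5,r,.02))
E_=np.array(Rr);c=np.polyfit(E_[:,1],E_[:,0],1);print("right edge slope",c,np.std(E_[:,0]-np.polyval(c,E_[:,1])))
B=np.array([ray("wrist",c,np.nonzero(S[270:360,c]<60)[0].max()+270.5,.02) for c in list(range(280,318,4))]);print("bottom",B.mean(0))
s=p[0:110,430:530];cv2.imwrite("pics/w2c.png",cv2.cvtColor(cv2.resize(s,(545,600),interpolation=cv2.INTER_CUBIC),cv2.COLOR_RGB2BGR))
E
```

```text
t 2.15 pos [0.529  0.0299 0.2414] yaw 5.0 tilt [-0.0015  0.0085] F [3.4 4.9 1.6] op 0.497 q [ 0.2   0.6  -0.55  1.84  0.4   0.81 -0.46]
posttop px 298.2288732394366 249.03521126760563 [0.51951236 0.01298507 0.106     ]
post w [0.52129359 0.01562272 0.10558207]
mark 454 485 43 53 [array([0.6408, 0.1699, 0.029 ]), array([0.6416, 0.166 , 0.029 ]), array([0.6423, 0.162 , 0.029 ])] depth [0.64281876 0.16915858 0.03054712]
right edge slope [-0.19953983  0.67829872] 0.006487873048149119
bottom [ 0.5254174  -0.10919466  0.02      ]
```

View pics/w2c.png

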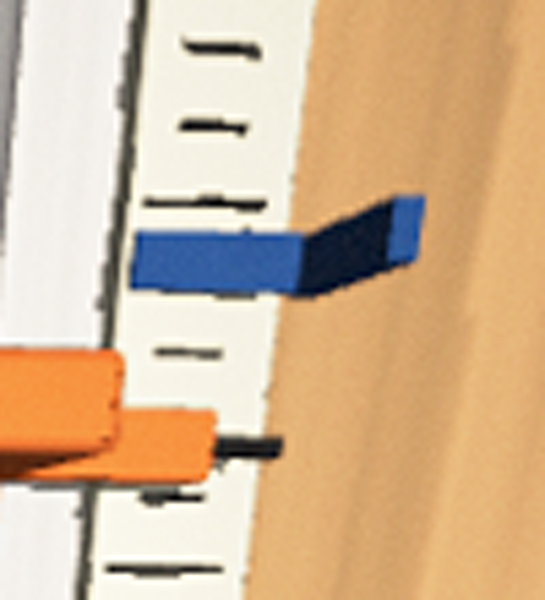

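Crop: the pointer tip is at (283,448) and the blue mark's mid-line at its edge is (300,265), so the gap is about 21 mm. Next I descend on the post.

```bash
python3 - <<'E'
from h import *
a=ray("wrist",481.9,82.2,.036);m=ray("wrist",485,48.6,.0295);d=m-a
print(a,m,"dy stand",-np.sin(YAW)*d[0]+np.cos(YAW)*d[1])
plan([(.521,.0135,.15,3.9,3),(.521,.0135,.071,3.9,3)])
E
```

```text
[0.65357632 0.14083908 0.036     ] [0.6534782  0.16621106 0.0295    ] dy stand 0.025320016501247888
t 2.20 pos [0.5275 0.0273 0.2412] yaw 4.8 tilt [-0.0032  0.0066] F [0.2 0.8 0.2] op 0.500 q [ 0.2   0.6  -0.54  1.84  0.4   0.81 -0.46]
{'x': -0.003, 'y': 0.006, 'z': 0.038, 'wx': -0.001, 'wy': 0.0, 'wz': 0.002}
{'x': -0.003, 'y': 0.006, 'z': 0.038, 'wx': -0.001, 'wy': 0.0, 'wz': 0.002}
{'x': -0.003, 'y': 0.006, 'z': 0.038, 'wx': -0.001, 'wy': 0.0, 'wz': 0.002}
{'x': 0.0, 'y': 0.0, 'z': 0.033, 'wx': 0.0, 'wy': 0.0, 'wz': 0.0}
{'x': 0.0, 'y': 0.0, 'z': 0.033, 'wx': 0.0, 'wy': 0.0, 'wz': 0.0}
{'x': 0.0, 'y': 0.0, 'z': 0.033, 'wx': 0.0, 'wy': 0.0, 'wz': 0.0}
```

>>> apply_moves([
  {"x":-0.003,"y":0.006,"z":0.038,"wx":-0.001,"wy":0,"wz":0.002,"fingers":0},
  {"x":-0.003,"y":0.006,"z":0.038,"wx":-0.001,"wy":0,"wz":0.002,"fingers":0},
  {"x":-0.003,"y":0.006,"z":0.03,"wx":-0.001,"wy":0,"wz":0.002,"fingers":0},
  {"x":0,"y":0,"z":0,"wx":0,"wy":0,"wz":0,"fingers":0},
  {"x":0,"y":0,"z":0,"wx":0,"wy":0,"wz":0,"fingers":0},
])

```text
clock: 2.82
tool_pos: [0.5203, 0.0106, 0.1542]
eef_rot: [1.0, 0.031, -0.002, 0.002]
contact_force: [0.3, 0.3, 0.1]
opening: 0.499
```

```bash
python3 - <<'E'
from meas import *
plan([(.521,.0135,.071,3.9,3)])
red=((H<5)|(H>175))&(S>150)&(V>60)
hi=red&(w[...,2]>.1); v,u=np.nonzero(hi);print("posttop px",len(u),u.mean(),v.mean(),ray("wrist",u.mean(),v.mean(),.106) if len(u) else 0)
E
```

```text
t 2.83 pos [0.5203 0.0106 0.1542] yaw 3.5 tilt [-0.0036 -0.0046] F [0.3 0.3 0.1] op 0.499 q [ 0.16  0.71 -0.44  1.95  0.52  0.6  -0.57]
t 2.88 pos [0.5202 0.0105 0.1542] yaw 3.5 tilt [-0.0036 -0.0047] F [ 0.4  0.  -0.2] op 0.498 q [ 0.16  0.71 -0.44  1.95  0.52  0.6  -0.57]
{'x': 0.001, 'y': -0.001, 'z': 0.035, 'wx': 0.0, 'wy': 0.0, 'wz': -0.001}
{'x': 0.0, 'y': -0.001, 'z': 0.035, 'wx': 0.0, 'wy': 0.0, 'wz': -0.001}
{'x': 0.0, 'y': -0.001, 'z': 0.035, 'wx': 0.0, 'wy': 0.0, 'wz': -0.001}
posttop px 588 312.8537414965986 265.20238095238096 [0.52109492 0.01558653 0.106     ]
```

>>> apply_moves([
  {"x":0.001,"y":-0.002,"z":0.035,"wx":0,"wy":0,"wz":-0.001,"fingers":0},
  {"x":0,"y":-0.001,"z":0.035,"wx":0,"wy":0,"wz":-0.001,"fingers":0},
  {"x":0,"y":-0.001,"z":0.034,"wx":0,"wy":0,"wz":-0.001,"fingers":0},
  {"x":0,"y":0,"z":0,"wx":0,"wy":0,"wz":0,"fingers":-1},
  {"x":0,"y":0,"z":0,"wx":0,"wy":0,"wz":0,"fingers":-1},
  {"x":0,"y":0,"z":0,"wx":0,"wy":0,"wz":0,"fingers":-1},
  {"x":0,"y":0,"z":0,"wx":0,"wy":0,"wz":0,"fingers":-1},
], force=10)

```text
clock: 3.75
tool_pos: [0.5222, 0.0117, 0.0754]
eef_rot: [0.999, 0.034, 0.001, 0.003]
contact_force: [1.6, -0.1, -11.9]
opening: 0.152
```

```bash
python3 - <<'E'
from h import *
p,_=now()
# arc relative to the present position (post at 1.2 -> 0)
a0=np.array([-54,-72.]);c=np.array([0,-35.])
way=[];n=8
for i in range(1,n+1):
    th=1.2*(1-i/n)-0.6; v=c+65.5*np.array([-np.cos(th),-np.sin(th)]); v=S2W(*(v/1000))-S2W(-.0541,-.0717)+p[:2]
    way.append((v[0],v[1],p[2],3.9,1))
print(way[-1]); plan(way)
E
```

```text
t 3.75 pos [0.5222 0.0117 0.0754] yaw 3.9 tilt [ 0.0018 -0.0068] F [  1.6  -0.1 -11.9] op 0.152 q [ 0.07  0.84 -0.31  1.99  0.64  0.41 -0.67]
(np.float64(0.5172496295995803), np.float64(0.085206234492084), np.float64(0.07538998934255406), 3.9, 1)
t 3.75 pos [0.5222 0.0117 0.0754] yaw 3.9 tilt [ 0.0018 -0.0068] F [  1.6  -0.1 -11.9] op 0.152 q [ 0.07  0.84 -0.31  1.99  0.64  0.41 -0.67]
{'x': -0.006, 'y': -0.01, 'z': 0.0, 'wx': 0.002, 'wy': 0.0, 'wz': 0.0}
{'x': -0.004, 'y': -0.011, 'z': 0.0, 'wx': 0.0, 'wy': 0.0, 'wz': 0.0}
{'x': -0.003, 'y': -0.012, 'z': 0.0, 'wx': 0.0, 'wy': 0.0, 'wz': 0.0}
{'x': -0.001, 'y': -0.012, 'z': 0.0, 'wx': 0.0, 'wy': 0.0, 'wz': 0.0}
{'x': 0.001, 'y': -0.012, 'z': 0.0, 'wx': 0.0, 'wy': 0.0, 'wz': 0.0}
{'x': 0.003, 'y': -0.012, 'z': 0.0, 'wx': 0.0, 'wy': 0.0, 'wz': 0.0}
{'x': 0.004, 'y': -0.011, 'z': 0.0, 'wx': 0.0, 'wy': 0.0, 'wz': 0.0}
{'x': 0.006, 'y': -0.011, 'z': 0.0, 'wx': 0.0, 'wy': 0.0, 'wz': 0.0}
```

>>> apply_moves([
  {"x":-0.006,"y":-0.01,"z":0,"wx":0.002,"wy":0,"wz":0,"fingers":-1},
  {"x":-0.004,"y":-0.011,"z":0,"wx":0,"wy":0,"wz":0,"fingers":-1},
  {"x":-0.003,"y":-0.012,"z":0,"wx":0,"wy":0,"wz":0,"fingers":-1},
  {"x":-0.001,"y":-0.012,"z":0,"wx":0,"wy":0,"wz":0,"fingers":-1},
  {"x":0.001,"y":-0.012,"z":0,"wx":0,"wy":0,"wz":0,"fingers":-1},
  {"x":0.003,"y":-0.012,"z":0,"wx":0,"wy":0,"wz":0,"fingers":-1},
  {"x":0.004,"y":-0.011,"z":0,"wx":0,"wy":0,"wz":0,"fingers":-1},
  {"x":0.006,"y":-0.01,"z":0,"wx":0,"wy":0,"wz":0,"fingers":-1},
])

```text
clock: 4.75
tool_pos: [0.5143, 0.0867, 0.0756]
eef_rot: [0.999, 0.033, -0.002, 0.002]
contact_force: [-3.8, -1.1, -3.0]
opening: 0.152
```

>>> apply_moves([
  {"x":0,"y":0,"z":0,"wx":0,"wy":0,"wz":0,"fingers":-1},
])

```text
clock: 4.88
tool_pos: [0.5153, 0.0889, 0.0757]
eef_rot: [0.999, 0.034, -0.001, 0.0]
contact_force: [-0.6, 1.3, -4.7]
opening: 0.151
```

```bash
python3 -c "
from h import *
p,_=now()
d=p[:2]-np.array([.5222,.0117]);c,s=np.cos(YAW),np.sin(YAW);print(c*d[0]+s*d[1],-s*d[0]+c*d[1])"
```

```text
t 4.88 pos [0.5153 0.0889 0.0757] yaw 3.9 tilt [-0.0014 -0.0008] F [-0.6  1.3 -4.7] op 0.151 q [-0.08  0.84 -0.3   1.99  0.6   0.41 -0.78]
-0.0016801236015384687 0.07753283014141091
```

>>> apply_moves([
  {"x":0.003,"y":-0.006,"z":0,"wx":0,"wy":0,"wz":0,"fingers":-1},
  {"x":0,"y":0,"z":0,"wx":0,"wy":0,"wz":0,"fingers":-1},
])

```text
clock: 5.12
tool_pos: [0.5167, 0.092, 0.0756]
eef_rot: [0.999, 0.033, -0.002, 0.002]
contact_force: [-2.7, -0.6, -2.5]
opening: 0.157
```

```bash
python3 - <<'E'
from h import *
now()
p,d,w=cloud("scene");save("s2",p)
c=cv2.resize(p[200:335,255:430],(800,617),interpolation=cv2.INTER_CUBIC)[:600];save("s2c",c)
E
```

```text
t 5.12 pos [0.5167 0.092  0.0756] yaw 3.8 tilt [-0.0035 -0.0044] F [-2.7 -0.6 -2.5] op 0.157 q [-0.08  0.84 -0.31  1.98  0.6   0.42 -0.78]
```

View pics/s2c.png

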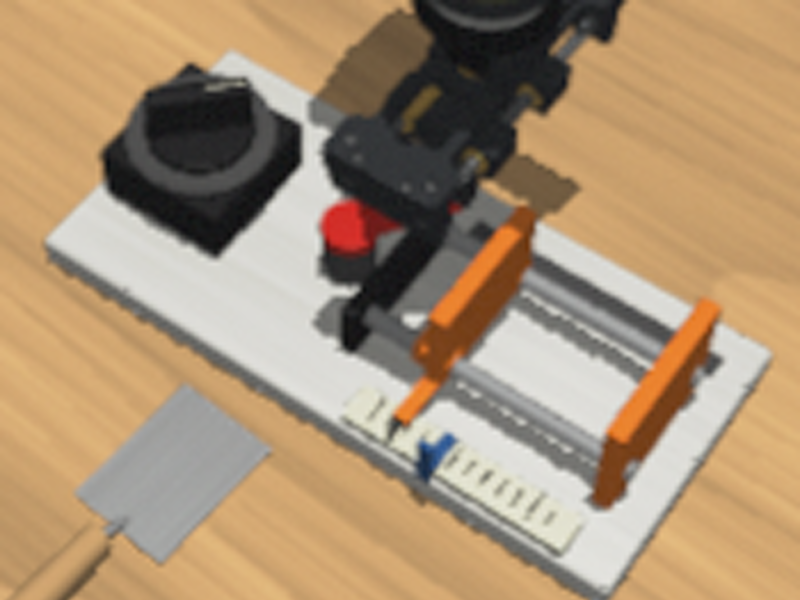

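The lever has swung over to the cheek's side. The post slid in the pads at the end of the move, which means it hit the stop. I'm releasing and lifting.

>>> apply_moves([
  {"x":0,"y":0,"z":0,"wx":0,"wy":0,"wz":0,"fingers":0},
  {"x":0,"y":0,"z":0,"wx":0,"wy":0,"wz":0,"fingers":0},
  {"x":0,"y":0,"z":-0.05,"wx":0,"wy":0,"wz":0,"fingers":0},
  {"x":0,"y":0,"z":-0.05,"wx":0,"wy":0,"wz":0,"fingers":0},
  {"x":0,"y":0.03,"z":-0.05,"wx":0,"wy":0,"wz":0,"fingers":0},
  {"x":0,"y":0.03,"z":0,"wx":0,"wy":0,"wz":0,"fingers":0},
  {"x":0,"y":0,"z":0,"wx":0,"wy":0,"wz":0,"fingers":0},
  {"x":0,"y":0,"z":0,"wx":0,"wy":0,"wz":0,"fingers":0},
])

```text
clock: 6.18
tool_pos: [0.5297, 0.0505, 0.2038]
eef_rot: [0.999, 0.035, 0.01, -0.004]
contact_force: [-0.0, 0.2, -0.6]
opening: 0.497
```

```bash
python3 - <<'E'
from meas import *
save("w3",p)
red=((H<5)|(H>175))&(S>150)&(V>60)
hi=red&(w[...,2]>.1); v,u=np.nonzero(hi);P=ray("wrist",u.mean(),v.mean(),.106);print("posttop",len(u),P)
# pivot: red cap around z~.06
lo=red&(w[...,2]<.09)
g=w[lo];g=g[(g[:,0]>.555)];print("cap",np.nanmedian(g,0),g.min(0),g.max(0))
kn=(V<90)&(w[...,2]>.09)&(w[...,2]<.115)&(w[...,1]<-.01)&(w[...,0]>.53);v,u=np.nonzero(kn);print(len(u),u.min() if len(u) else 0,np.nanmedian(w[kn],0))
plan([(.5815,-.052,.19,48.6,8)])
E
```

```text
t 6.17 pos [0.5297 0.0505 0.2038] yaw 4.0 tilt [0.0193 0.0082] F [-0.   0.2 -0.6] op 0.497 q [ 0.12  0.64 -0.49  1.89  0.46  0.7  -0.56]
posttop 418 [0.5177189  0.08571325 0.106     ]
cap [0.5718738  0.05485594 0.05973742] [0.55500003 0.02379734 0.01920734] [0.59526593 0.07234551 0.0620363 ]
901 334 [ 0.56759079 -0.03734951  0.10218221]
t 6.22 pos [0.5296 0.0503 0.2035] yaw 4.1 tilt [0.0187 0.0077] F [-0.   0.1  0.5] op 0.500 q [ 0.12  0.64 -0.49  1.89  0.46  0.7  -0.56]
{'x': 0.007, 'y': 0.017, 'z': 0.002, 'wx': 0.0, 'wy': -0.001, 'wz': -0.031}
{'x': 0.005, 'y': 0.017, 'z': 0.002, 'wx': 0.0, 'wy': -0.001, 'wz': -0.031}
{'x': 0.004, 'y': 0.018, 'z': 0.002, 'wx': 0.0, 'wy': -0.001, 'wz': -0.031}
{'x': 0.002, 'y': 0.018, 'z': 0.002, 'wx': 0.0, 'wy': -0.001, 'wz': -0.031}
{'x': 0.0, 'y': 0.018, 'z': 0.002, 'wx': 0.0, 'wy': -0.001, 'wz': -0.031}
{'x': -0.002, 'y': 0.018, 'z': 0.002, 'wx': 0.0, 'wy': -0.001, 'wz': -0.031}
{'x': -0.003, 'y': 0.018, 'z': 0.002, 'wx': 0.0, 'wy': -0.001, 'wz': -0.031}
{'x': -0.005, 'y': 0.017, 'z': 0.002, 'wx': 0.0, 'wy': -0.001, 'wz': -0.031}
```

The post measures (-54, 2) mm in the stand frame, which is fully released. Next, the knob.

>>> apply_moves([
  {"x":0.007,"y":0.017,"z":0.002,"wx":0,"wy":-0.001,"wz":-0.031,"fingers":0},
  {"x":0.005,"y":0.017,"z":0.002,"wx":0,"wy":-0.001,"wz":-0.031,"fingers":0},
  {"x":0.004,"y":0.018,"z":0.002,"wx":0,"wy":-0.001,"wz":-0.031,"fingers":0},
  {"x":0.002,"y":0.018,"z":0.002,"wx":0,"wy":-0.001,"wz":-0.031,"fingers":0},
  {"x":0,"y":0.018,"z":0.002,"wx":0,"wy":-0.001,"wz":-0.031,"fingers":0},
  {"x":-0.002,"y":0.018,"z":0.002,"wx":0,"wy":-0.001,"wz":-0.031,"fingers":0},
  {"x":-0.003,"y":0.018,"z":0.002,"wx":0,"wy":-0.001,"wz":-0.031,"fingers":0},
  {"x":0,"y":0,"z":0,"wx":0,"wy":0,"wz":0,"fingers":0},
])

```text
clock: 7.22
tool_pos: [0.5772, -0.0296, 0.1878]
eef_rot: [0.923, 0.385, -0.002, -0.004]
contact_force: [-0.7, 0.6, 0.0]
opening: 0.498
```

```bash
python3 - <<'E'
from meas import *
z=w[...,2]
kn=(z>.098)&(z<.112)&(np.hypot(w[...,0]-.5815,w[...,1]+.052)<.045);P=w[kn][:,:2].astype(np.float32)*1000
print(len(P),cv2.minAreaRect(P))
f,_,ww=cloud("scene");z=ww[...,2];k=(z>.096)&(z<.112)&(np.hypot(ww[...,0]-.5815,ww[...,1]+.052)<.04);print(k.sum())
save("w4",p)
plan([(.5815,-.052,.12,48.6,2),(.5815,-.052,.079,48.6,3)])
E
```

```text
t 7.22 pos [ 0.5772 -0.0296  0.1878] yaw 45.3 tilt [-0.0068  0.0057] F [-0.7  0.6  0. ] op 0.498 q [ 0.37  0.78 -0.7   1.74  0.62  0.87  0.18]
2203 ((580.597900390625, -52.20489501953125), (14.079665184020996, 59.98360824584961), 49.21174621582031)
125
t 7.33 pos [ 0.5767 -0.0281  0.1883] yaw 45.4 tilt [-0.0066  0.0063] F [-0.   0.4  0.2] op 0.500 q [ 0.37  0.77 -0.7   1.74  0.62  0.87  0.18]
{'x': -0.009, 'y': 0.013, 'z': 0.043, 'wx': -0.001, 'wy': 0.0, 'wz': -0.009}
{'x': -0.009, 'y': 0.013, 'z': 0.043, 'wx': -0.001, 'wy': 0.0, 'wz': -0.009}
{'x': 0.0, 'y': 0.0, 'z': 0.017, 'wx': 0.0, 'wy': 0.0, 'wz': 0.0}
{'x': 0.0, 'y': 0.0, 'z': 0.017, 'wx': 0.0, 'wy': 0.0, 'wz': 0.0}
{'x': 0.0, 'y': 0.0, 'z': 0.017, 'wx': 0.0, 'wy': 0.0, 'wz': 0.0}
```

View pics/w4.png

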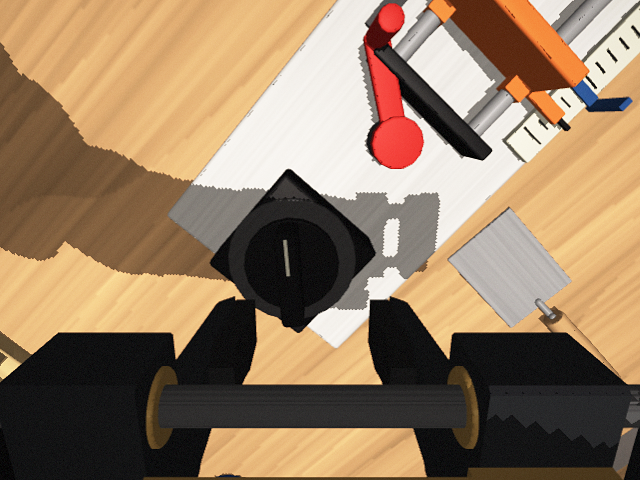

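The view shows the lever released at (395,15)-(397,140) and the knob bar at (288,262). Depth puts the bar's centre at (0.5806, -0.0522), with the bar's normal at 49.2°.

>>> apply_moves([
  {"x":-0.009,"y":0.013,"z":0.035,"wx":-0.001,"wy":0,"wz":-0.01,"fingers":0},
  {"x":-0.009,"y":0.013,"z":0.035,"wx":-0.001,"wy":0,"wz":-0.01,"fingers":0},
  {"x":0,"y":0,"z":0,"wx":0,"wy":0,"wz":0,"fingers":0},
])

```text
clock: 7.7
tool_pos: [0.5816, -0.0484, 0.1321]
eef_rot: [0.909, 0.416, 0.001, -0.002]
contact_force: [-1.1, -0.3, -0.4]
opening: 0.501
```

```bash
python3 - <<'E'
from h import *
plan([(.5808,-.0522,.078,49.2,4)])
E
```

```text
t 7.70 pos [ 0.5816 -0.0484  0.1321] yaw 49.2 tilt [-0.0002  0.0039] F [-1.1 -0.3 -0.4] op 0.501 q [ 0.38  0.85 -0.66  1.77  0.72  0.77  0.2 ]
{'x': -0.001, 'y': 0.001, 'z': 0.017, 'wx': 0.0, 'wy': 0.0, 'wz': 0.0}
{'x': -0.001, 'y': 0.001, 'z': 0.017, 'wx': 0.0, 'wy': 0.0, 'wz': 0.0}
{'x': -0.001, 'y': 0.001, 'z': 0.017, 'wx': 0.0, 'wy': 0.0, 'wz': 0.0}
{'x': -0.001, 'y': 0.001, 'z': 0.017, 'wx': 0.0, 'wy': 0.0, 'wz': 0.0}
```

>>> apply_moves([
  {"x":-0.001,"y":0.001,"z":0.017,"wx":0,"wy":0,"wz":0,"fingers":0},
  {"x":-0.001,"y":0.001,"z":0.017,"wx":0,"wy":0,"wz":0,"fingers":0},
  {"x":-0.001,"y":0.001,"z":0.017,"wx":0,"wy":0,"wz":0,"fingers":0},
  {"x":-0.001,"y":0.001,"z":0.015,"wx":0,"wy":0,"wz":0,"fingers":0},
  {"x":0,"y":0,"z":0,"wx":0,"wy":0,"wz":0,"fingers":0},
  {"x":0,"y":0,"z":0,"wx":0,"wy":0,"wz":0,"fingers":0},
])

```text
clock: 8.45
tool_pos: [0.5832, -0.0493, 0.0783]
eef_rot: [0.909, 0.417, 0.003, -0.002]
contact_force: [0.4, 0.6, -0.1]
opening: 0.497
```

```bash
python3 - <<'E'
from h import *
plan([(.5808,-.0522,.078,49.2,1)])
E
```

```text
t 8.45 pos [ 0.5832 -0.0493  0.0783] yaw 49.2 tilt [0.0033 0.006 ] F [ 0.4  0.6 -0.1] op 0.497 q [ 0.34  0.93 -0.6   1.8   0.8   0.67  0.14]
{'x': -0.005, 'y': 0.0, 'z': 0.0, 'wx': 0.0, 'wy': -0.002, 'wz': 0.0}
```

>>> apply_moves([
  {"x":-0.005,"y":0,"z":0,"wx":0,"wy":-0.002,"wz":0,"fingers":0},
  {"x":0,"y":0,"z":0,"wx":0,"wy":0,"wz":0,"fingers":0},
  {"x":0,"y":0,"z":0,"wx":0,"wy":0,"wz":0,"fingers":-1},
  {"x":0,"y":0,"z":0,"wx":0,"wy":0,"wz":0,"fingers":-1},
  {"x":0,"y":0,"z":0,"wx":0,"wy":0,"wz":0,"fingers":-1},
  {"x":0,"y":0,"z":0,"wx":0,"wy":0,"wz":0,"fingers":-1},
  {"x":0,"y":0,"z":0,"wx":0,"wy":0,"wz":0,"fingers":-1},
], force=45)

```text
clock: 9.32
tool_pos: [0.581, -0.0529, 0.0795]
eef_rot: [0.909, 0.416, 0.0, -0.0]
contact_force: [-0.1, 0.6, 0.7]
opening: 0.155
```

```bash
python3 - <<'E'
from h import *
now()
p,d,w=cloud("wrist");save("w5",p)
E
```

```text
t 9.32 pos [ 0.581  -0.0529  0.0795] yaw 49.2 tilt [0.0007 0.0004] F [-0.1  0.6  0.7] op 0.155 q [ 0.35  0.92 -0.6   1.8   0.8   0.68  0.14]
```

View pics/w5.png

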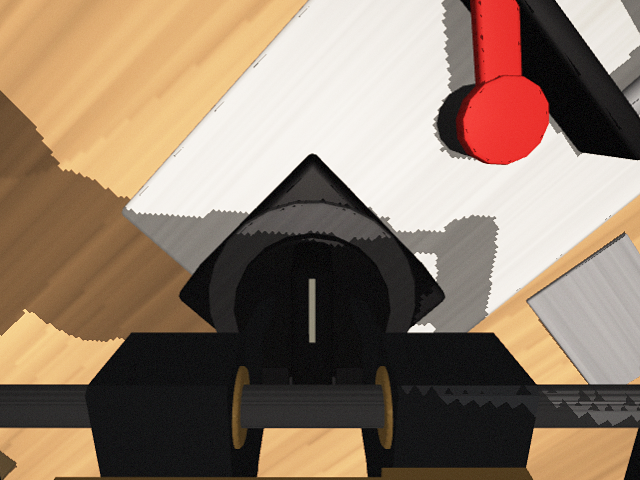

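The bar is gripped square and centred: the white line at (312,310) lies along tool y. Turning clockwise.

>>> apply_moves([
  {"x":0,"y":0,"z":0,"wx":0,"wy":0,"wz":0.048,"fingers":-1},
  {"x":0,"y":0,"z":0,"wx":0,"wy":0,"wz":0.048,"fingers":-1},
  {"x":0,"y":0,"z":0,"wx":0,"wy":0,"wz":0.048,"fingers":-1},
  {"x":0,"y":0,"z":0,"wx":0,"wy":0,"wz":0.048,"fingers":-1},
])

```text
clock: 9.88
tool_pos: [0.5807, -0.0531, 0.0795]
eef_rot: [0.993, 0.119, 0.0, -0.0]
contact_force: [-0.6, 0.3, 0.3]
opening: 0.158
```

```bash
python3 - <<'E'
from h import *
plan([(.581,-.0526,.0785,-16,4)])
E
```

```text
t 9.88 pos [ 0.5807 -0.0531  0.0795] yaw 13.7 tilt [0.0003 0.0005] F [-0.6  0.3  0.3] op 0.158 q [ 0.26  0.89 -0.44  1.8   0.64  0.59 -0.34]
{'x': 0.0, 'y': 0.0, 'z': 0.0, 'wx': 0.0, 'wy': 0.0, 'wz': 0.041}
{'x': 0.0, 'y': 0.0, 'z': 0.0, 'wx': 0.0, 'wy': 0.0, 'wz': 0.041}
{'x': 0.0, 'y': 0.0, 'z': 0.0, 'wx': 0.0, 'wy': 0.0, 'wz': 0.041}
{'x': 0.0, 'y': 0.0, 'z': 0.0, 'wx': 0.0, 'wy': 0.0, 'wz': 0.041}
```

>>> apply_moves([
  {"x":0,"y":0,"z":0,"wx":0,"wy":0,"wz":0.045,"fingers":-1},
  {"x":0,"y":0,"z":0,"wx":0,"wy":0,"wz":0.045,"fingers":-1},
  {"x":0,"y":0,"z":0,"wx":0,"wy":0,"wz":0.045,"fingers":-1},
  {"x":0,"y":0,"z":0,"wx":0,"wy":0,"wz":0.045,"fingers":-1},
  {"x":0,"y":0,"z":0,"wx":0,"wy":0,"wz":0,"fingers":-1},
])

```text
clock: 10.5
tool_pos: [0.5803, -0.0531, 0.0795]
eef_rot: [0.985, -0.171, -0.0, 0.0]
contact_force: [-0.1, -0.3, 1.1]
opening: 0.152
```

```bash
python3 - <<'E'
from h import *
now()
p,d,w=cloud("scene");save("s3",p)
hsv=cv2.cvtColor(p,cv2.COLOR_RGB2HSV).astype(int);H,S,V=[hsv[...,i] for i in range(3)]
sub=(slice(278,312),slice(325,385))
b=np.zeros_like(H,bool);b[sub]=((H>100)&(H<125)&(S>120))[sub]
v,u=np.nonzero(b);print("blue",len(u),u.min(),u.max(),v.min(),v.max(),w[b].round(3)[::6].tolist())
save("s3c",cv2.resize(p[270:320,320:390],(770,550),interpolation=cv2.INTER_CUBIC))
E
```

```text
t 10.50 pos [ 0.5803 -0.0531  0.0795] yaw -19.6 tilt [-0.0002 -0.0006] F [-0.1 -0.3  1.1] op 0.152 q [ 0.18  0.87 -0.29  1.81  0.45  0.53 -0.75]
blue 32 347 353 295 303 [[0.63, 0.167, 0.028], [0.637, 0.169, 0.03], [0.64, 0.169, 0.028], [0.643, 0.171, 0.031], [0.659, 0.173, 0.046], [0.66, 0.172, 0.035]]
```

View pics/s3c.png

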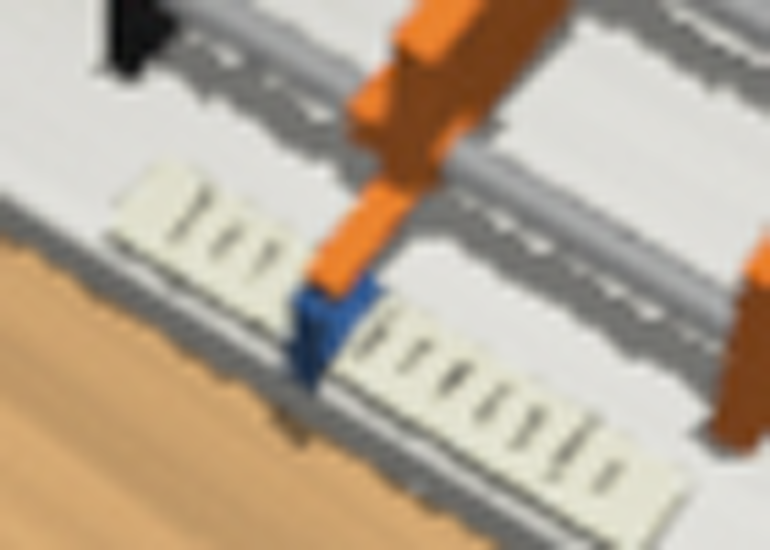

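The pointer is now nearly at the mark. I'm releasing, lifting, and viewing it from straight above with the wrist camera.

>>> apply_moves([
  {"x":0,"y":0,"z":0,"wx":0,"wy":0,"wz":0,"fingers":0},
  {"x":0,"y":0,"z":0,"wx":0,"wy":0,"wz":0,"fingers":0},
  {"x":0,"y":0,"z":-0.04,"wx":0,"wy":0,"wz":0,"fingers":0},
  {"x":0,"y":0,"z":-0.05,"wx":0,"wy":0,"wz":0,"fingers":0},
  {"x":0,"y":0,"z":0,"wx":0,"wy":0,"wz":0,"fingers":0},
])

```text
clock: 11.18
tool_pos: [0.5806, -0.0521, 0.1527]
eef_rot: [0.986, -0.167, -0.0, -0.001]
contact_force: [0.0, 0.5, 0.6]
opening: 0.503
```

```bash
python3 - <<'E'
from h import *
plan([(.652,.088,.14,3.9,6)])
E
```

```text
t 11.18 pos [ 0.5806 -0.0521  0.1527] yaw -19.2 tilt [-0.0004  0.002 ] F [0.  0.5 0.6] op 0.503 q [ 0.22  0.77 -0.36  1.77  0.4   0.68 -0.7 ]
{'x': 0.004, 'y': -0.032, 'z': 0.003, 'wx': 0.0, 'wy': 0.0, 'wz': -0.021}
{'x': 0.007, 'y': -0.032, 'z': 0.003, 'wx': 0.0, 'wy': 0.0, 'wz': -0.021}
{'x': 0.009, 'y': -0.032, 'z': 0.003, 'wx': 0.0, 'wy': 0.0, 'wz': -0.021}
{'x': 0.011, 'y': -0.031, 'z': 0.003, 'wx': 0.0, 'wy': 0.0, 'wz': -0.021}
{'x': 0.013, 'y': -0.03, 'z': 0.003, 'wx': 0.0, 'wy': 0.0, 'wz': -0.021}
{'x': 0.015, 'y': -0.029, 'z': 0.003, 'wx': 0.0, 'wy': 0.0, 'wz': -0.021}
```

>>> apply_moves([
  {"x":0.004,"y":-0.032,"z":0.003,"wx":0,"wy":0,"wz":-0.021,"fingers":0},
  {"x":0.007,"y":-0.032,"z":0.003,"wx":0,"wy":0,"wz":-0.021,"fingers":0},
  {"x":0.009,"y":-0.032,"z":0.003,"wx":0,"wy":0,"wz":-0.021,"fingers":0},
  {"x":0.011,"y":-0.031,"z":0.003,"wx":0,"wy":0,"wz":-0.021,"fingers":0},
  {"x":0.013,"y":-0.03,"z":0.003,"wx":0,"wy":0,"wz":-0.021,"fingers":0},
  {"x":0.012,"y":-0.02,"z":0.001,"wx":0,"wy":0,"wz":-0.021,"fingers":0},
  {"x":0,"y":0,"z":0,"wx":0,"wy":0,"wz":0,"fingers":0},
  {"x":0,"y":0,"z":0,"wx":0,"wy":0,"wz":0,"fingers":0},
])

```text
clock: 12.18
tool_pos: [0.649, 0.1016, 0.1298]
eef_rot: [0.999, 0.051, -0.006, -0.004]
contact_force: [0.0, -0.4, -0.1]
opening: 0.496
```

```bash
python3 - <<'E'
from meas import *
now();T=np.array(camera_model("wrist")["world_from_camera"]);print("cam",T[:3,3].round(4))
np.savez("w6.npz",p=p,w=w)
m=b&(w[...,2]<.04);v,u=np.nonzero(m);print("blue low",u.min(),u.max(),v.min(),v.max())
c=(u.mean(),v.mean());print(c)
u0,v0=int(u.max())-70,int(v.mean())-50
u0=max(u0,0);v0=max(v0,0);print("crop",u0,v0)
save("w6c",cv2.resize(p[v0:v0+100,u0:u0+130],(780,600),interpolation=cv2.INTER_CUBIC))
E
```

```text
t 12.18 pos [0.649  0.1016 0.1298] yaw 5.9 tilt [-0.0125  0.0084] F [ 0.  -0.4 -0.1] op 0.496 q [ 0.02  0.9  -0.47  1.53  0.48  0.84 -0.52]
t 12.22 pos [0.649  0.1017 0.1299] yaw 5.9 tilt [-0.0123  0.0088] F [ 0.2  0.4 -0.4] op 0.501 q [ 0.02  0.9  -0.47  1.53  0.48  0.84 -0.52]
cam [0.6435 0.177  0.2766]
blue low 292 333 125 139
(np.float64(314.41825902335455), np.float64(131.27176220806794))
crop 263 81
```

View pics/w6c.png

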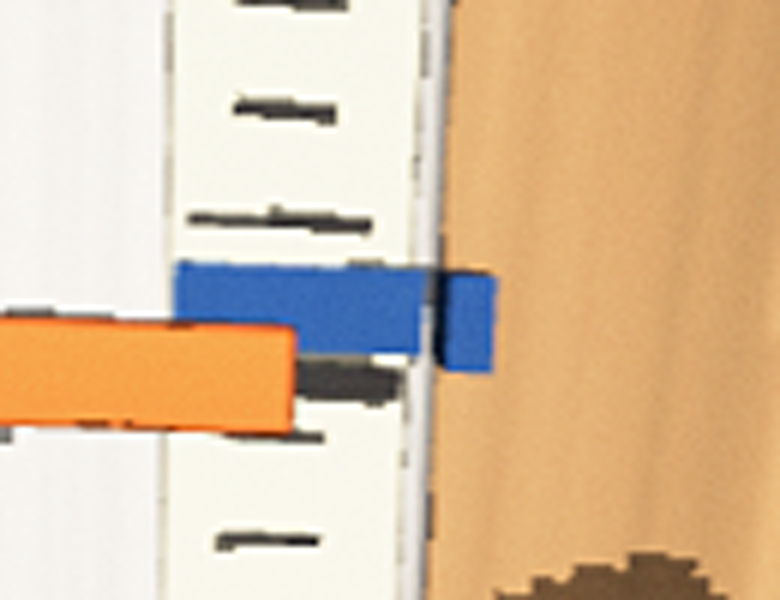

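Crop: pointer tip at (405,386), blue mark spanning v 268-355 there (mid 311). The pointer is still about 7 mm short, which I'll check numerically.

```bash
cat > gap.py <<'E'
from h import *
def gap(p):
    hsv=cv2.cvtColor(p,cv2.COLOR_RGB2HSV).astype(int);H,S,V=[hsv[...,i] for i in range(3)]
    b=(H>100)&(H<125)&(S>120)&(V>100);b[300:]=0
    n,l,s,c=cv2.connectedComponentsWithStats(b.astype(np.uint8));
    o=(H>5)&(H<20)&(S>180)&(V>180);o[300:]=0
    v,u=np.nonzero(b);print("blue",u.min(),u.max(),v.min(),v.max())
    # pointer: dark component touching orange arm's right end, to the left of the mark's outer end
    d=(V<75)&(S<80);d[300:]=0
    ue=None
    n,l,s,c=cv2.connectedComponentsWithStats(d.astype(np.uint8))
    for i in range(1,n):
        x,y,wd,h,a=s[i]
        if a>25 and u.min()-20<x<u.max()+15 and abs(c[i][1]-v.mean())<45 and o[y:y+h,max(x-3,0):x].any():
            print("dark",s[i],c[i].round(1))
    return b,o,d
def dy(t,m):
    a=ray("wrist",*t,.0365);q=ray("wrist",*m,.029);e=q-a;print("tip",a.round(4),"mark",q.round(4),"gap mm",1e3*(-np.sin(YAW)*e[0]+np.cos(YAW)*e[1]))
E
python3 - <<'E'
from gap import *
p=np.load("w6.npz")["p"];b,o,d=gap(p)
for c in(295,300,305,310,315,320,325,330,332):
    k=np.nonzero(b[:,c])[0];print(c,k.min(),k.max(),end="; ")
print()
dy((330.5,145.2),(330.5,132.4))
now()
w=np.load("w6.npz")["w"];print("z tip",w[144:147,320:328,2].round(4)[1],"z mark",np.nanmedian(w[128:136,320:326,2]))
plan([(.5806,-.0522,.14,-19.4,6)])
E
```

```text
blue 292 344 125 142
dark [313 142  16   6  77] [320.2 144.1]
295 125 133; 300 125 133; 305 126 134; 310 126 134; 315 126 139; 320 126 139; 325 126 139; 330 126 139; 332 126 139; 
tip [0.653  0.1637 0.0365] mark [0.6525 0.1704 0.029 ] gap mm 6.745385096341331
t 12.22 pos [0.649  0.1017 0.1299] yaw 5.9 tilt [-0.0123  0.0088] F [ 0.2  0.4 -0.4] op 0.501 q [ 0.02  0.9  -0.47  1.53  0.48  0.84 -0.52]
z tip [0.0385 0.0385 0.0386 0.0368 0.0371 0.0378 0.0376 0.0373] z mark 0.030413838419616257
t 12.22 pos [0.649  0.1017 0.1299] yaw 5.9 tilt [-0.0123  0.0088] F [ 0.2  0.4 -0.4] op 0.501 q [ 0.02  0.9  -0.47  1.53  0.48  0.84 -0.52]
{'x': -0.017, 'y': 0.03, 'z': -0.002, 'wx': 0.0, 'wy': 0.001, 'wz': 0.023}
{'x': -0.015, 'y': 0.032, 'z': -0.002, 'wx': 0.0, 'wy': 0.001, 'wz': 0.023}
{'x': -0.013, 'y': 0.033, 'z': -0.002, 'wx': 0.0, 'wy': 0.001, 'wz': 0.023}
{'x': -0.01, 'y': 0.034, 'z': -0.002, 'wx': 0.0, 'wy': 0.001, 'wz': 0.023}
{'x': -0.008, 'y': 0.034, 'z': -0.002, 'wx': 0.0, 'wy': 0.001, 'wz': 0.023}
{'x': -0.005, 'y': 0.035, 'z': -0.002, 'wx': 0.0, 'wy': 0.001, 'wz': 0.023}
```

>>> apply_moves([
  {"x":-0.017,"y":0.03,"z":-0.003,"wx":0,"wy":0.001,"wz":0.023,"fingers":0},
  {"x":-0.015,"y":0.032,"z":-0.003,"wx":0,"wy":0.001,"wz":0.023,"fingers":0},
  {"x":-0.013,"y":0.033,"z":-0.003,"wx":0,"wy":0.001,"wz":0.023,"fingers":0},
  {"x":-0.01,"y":0.034,"z":-0.003,"wx":0,"wy":0.001,"wz":0.023,"fingers":0},
  {"x":-0.008,"y":0.034,"z":-0.002,"wx":0,"wy":0.001,"wz":0.023,"fingers":0},
  {"x":-0.004,"y":0.025,"z":-0.002,"wx":0,"wy":0.001,"wz":0.023,"fingers":0},
  {"x":0,"y":0,"z":0,"wx":0,"wy":0,"wz":0,"fingers":0},
  {"x":0,"y":0,"z":0,"wx":0,"wy":0,"wz":0,"fingers":0},
])

```text
clock: 13.22
tool_pos: [0.5798, -0.0538, 0.1423]
eef_rot: [0.984, -0.175, 0.003, -0.002]
contact_force: [-0.9, 0.7, -0.6]
opening: 0.5
```

```bash
python3 - <<'E'
from h import *
plan([(.5806,-.0525,.12,-19.4,2),(.5806,-.0525,.079,-19.4,3)])
E
```

```text
t 13.22 pos [ 0.5798 -0.0538  0.1423] yaw -20.2 tilt [0.006  0.0039] F [-0.9  0.7 -0.6] op 0.500 q [ 0.22  0.78 -0.35  1.78  0.41  0.65 -0.72]
{'x': 0.0, 'y': -0.001, 'z': 0.014, 'wx': -0.001, 'wy': -0.001, 'wz': -0.002}
{'x': 0.0, 'y': -0.001, 'z': 0.014, 'wx': -0.001, 'wy': -0.001, 'wz': -0.002}
{'x': 0.0, 'y': 0.0, 'z': 0.017, 'wx': 0.0, 'wy': 0.0, 'wz': 0.0}
{'x': 0.0, 'y': 0.0, 'z': 0.017, 'wx': 0.0, 'wy': 0.0, 'wz': 0.0}
{'x': 0.0, 'y': 0.0, 'z': 0.017, 'wx': 0.0, 'wy': 0.0, 'wz': 0.0}
```

>>> apply_moves([
  {"x":0,"y":-0.001,"z":0.014,"wx":-0.001,"wy":-0.001,"wz":-0.002,"fingers":0},
  {"x":0,"y":0,"z":0.014,"wx":-0.001,"wy":-0.001,"wz":-0.002,"fingers":0},
  {"x":0,"y":0,"z":0.02,"wx":0,"wy":0,"wz":0,"fingers":0},
  {"x":0,"y":0,"z":0.02,"wx":0,"wy":0,"wz":0,"fingers":0},
  {"x":0,"y":0,"z":0.009,"wx":0,"wy":0,"wz":0,"fingers":0},
  {"x":0,"y":0,"z":0,"wx":0,"wy":0,"wz":0,"fingers":0},
  {"x":0,"y":0,"z":0,"wx":0,"wy":0,"wz":0,"fingers":0},
])

```text
clock: 14.1
tool_pos: [0.5807, -0.049, 0.0748]
eef_rot: [0.986, -0.166, -0.002, -0.001]
contact_force: [-0.1, 0.0, -0.1]
opening: 0.499
```

```bash
python3 - <<'E'
from h import *
plan([(.5806,-.0527,.079,-19.4,1)])
E
```

```text
t 14.10 pos [ 0.5807 -0.049   0.0748] yaw -19.1 tilt [-0.0037  0.0025] F [-0.1  0.  -0.1] op 0.499 q [ 0.18  0.88 -0.3   1.81  0.46  0.53 -0.76]
{'x': 0.001, 'y': 0.004, 'z': -0.005, 'wx': 0.0, 'wy': 0.001, 'wz': 0.002}
```

>>> apply_moves([
  {"x":0.001,"y":0.004,"z":-0.005,"wx":0,"wy":0.001,"wz":0.002,"fingers":0},
  {"x":0,"y":0,"z":0,"wx":0,"wy":0,"wz":0,"fingers":0},
  {"x":0,"y":0,"z":0,"wx":0,"wy":0,"wz":0,"fingers":-1},
  {"x":0,"y":0,"z":0,"wx":0,"wy":0,"wz":0,"fingers":-1},
  {"x":0,"y":0,"z":0,"wx":0,"wy":0,"wz":0,"fingers":-1},
  {"x":0,"y":0,"z":0,"wx":0,"wy":0,"wz":0,"fingers":-1},
  {"x":0,"y":0,"z":0,"wx":0,"wy":0,"wz":0,"fingers":-1},
])

```text
clock: 14.98
tool_pos: [0.5805, -0.0527, 0.0805]
eef_rot: [0.985, -0.17, 0.0, -0.001]
contact_force: [-0.5, 0.0, 1.5]
opening: 0.156
```

```bash
python3 - <<'E'
from h import *
plan([(.5805,-.053,.079,-43.6,4)])
E
```

```text
t 14.97 pos [ 0.5805 -0.0527  0.0805] yaw -19.5 tilt [0.0006 0.0012] F [-0.5  0.   1.5] op 0.156 q [ 0.18  0.87 -0.3   1.81  0.46  0.53 -0.76]
{'x': 0.0, 'y': 0.0, 'z': 0.0, 'wx': 0.0, 'wy': 0.0, 'wz': 0.033}
{'x': 0.0, 'y': 0.0, 'z': 0.0, 'wx': 0.0, 'wy': 0.0, 'wz': 0.033}
{'x': 0.0, 'y': 0.0, 'z': 0.0, 'wx': 0.0, 'wy': 0.0, 'wz': 0.033}
{'x': 0.0, 'y': 0.0, 'z': 0.0, 'wx': 0.0, 'wy': 0.0, 'wz': 0.033}
```

>>> apply_moves([
  {"x":0,"y":0,"z":0,"wx":0,"wy":0,"wz":0.034,"fingers":-1},
  {"x":0,"y":0,"z":0,"wx":0,"wy":0,"wz":0.034,"fingers":-1},
  {"x":0,"y":0,"z":0,"wx":0,"wy":0,"wz":0.034,"fingers":-1},
  {"x":0,"y":0,"z":0,"wx":0,"wy":0,"wz":0.034,"fingers":-1},
  {"x":0,"y":0,"z":0,"wx":0,"wy":0,"wz":0,"fingers":-1},
])

```text
clock: 15.6
tool_pos: [0.5804, -0.0527, 0.0804]
eef_rot: [0.925, -0.379, 0.0, -0.0]
contact_force: [-0.5, 0.4, 1.2]
opening: 0.153
```

```bash
python3 - <<'E'
from h import *
plan([(.5805,-.053,.079,-43.6,1)])
E
```

```text
t 15.60 pos [ 0.5804 -0.0527  0.0804] yaw -44.6 tilt [0.0005 0.0008] F [-0.5  0.4  1.2] op 0.153 q [ 0.12  0.86 -0.19  1.81  0.3   0.49 -1.05]
{'x': 0.0, 'y': 0.0, 'z': 0.002, 'wx': 0.0, 'wy': 0.0, 'wz': -0.005}
```

>>> apply_moves([
  {"x":0,"y":0,"z":0,"wx":0,"wy":0,"wz":-0.003,"fingers":-1},
  {"x":0,"y":0,"z":0,"wx":0,"wy":0,"wz":0,"fingers":0},
  {"x":0,"y":0,"z":0,"wx":0,"wy":0,"wz":0,"fingers":0},
  {"x":0,"y":0,"z":-0.04,"wx":0,"wy":0,"wz":0,"fingers":0},
  {"x":0,"y":0,"z":-0.05,"wx":0,"wy":0,"wz":0,"fingers":0},
  {"x":0,"y":0,"z":0,"wx":0,"wy":0,"wz":0,"fingers":0},
])

```text
clock: 16.35
tool_pos: [0.581, -0.0528, 0.1535]
eef_rot: [0.928, -0.372, 0.0, -0.001]
contact_force: [-0.5, 0.2, 0.3]
opening: 0.503
```

```bash
python3 - <<'E'
from h import *
plan([(.652,.095,.14,3.9,8)])
E
```

```text
t 16.35 pos [ 0.581  -0.0528  0.1535] yaw -43.7 tilt [0.0009 0.0015] F [-0.5  0.2  0.3] op 0.503 q [ 0.15  0.75 -0.24  1.77  0.27  0.65 -1.01]
{'x': -0.008, 'y': -0.024, 'z': 0.002, 'wx': 0.0, 'wy': 0.0, 'wz': -0.033}
{'x': -0.005, 'y': -0.025, 'z': 0.002, 'wx': 0.0, 'wy': 0.0, 'wz': -0.033}
{'x': -0.003, 'y': -0.025, 'z': 0.002, 'wx': 0.0, 'wy': 0.0, 'wz': -0.033}
{'x': 0.0, 'y': -0.026, 'z': 0.002, 'wx': 0.0, 'wy': 0.0, 'wz': -0.033}
{'x': 0.003, 'y': -0.025, 'z': 0.002, 'wx': 0.0, 'wy': 0.0, 'wz': -0.033}
{'x': 0.005, 'y': -0.025, 'z': 0.002, 'wx': 0.0, 'wy': 0.0, 'wz': -0.033}
{'x': 0.008, 'y': -0.024, 'z': 0.002, 'wx': 0.0, 'wy': 0.0, 'wz': -0.033}
{'x': 0.01, 'y': -0.023, 'z': 0.002, 'wx': 0.0, 'wy': 0.0, 'wz': -0.033}
```

>>> apply_moves([
  {"x":-0.008,"y":-0.024,"z":0.002,"wx":0,"wy":0,"wz":-0.033,"fingers":0},
  {"x":-0.005,"y":-0.025,"z":0.002,"wx":0,"wy":0,"wz":-0.033,"fingers":0},
  {"x":-0.003,"y":-0.025,"z":0.002,"wx":0,"wy":0,"wz":-0.033,"fingers":0},
  {"x":0,"y":-0.026,"z":0.002,"wx":0,"wy":0,"wz":-0.033,"fingers":0},
  {"x":0.003,"y":-0.025,"z":0.002,"wx":0,"wy":0,"wz":-0.033,"fingers":0},
  {"x":0.005,"y":-0.025,"z":0,"wx":0,"wy":0,"wz":-0.033,"fingers":0},
  {"x":0.008,"y":-0.02,"z":0,"wx":0,"wy":0,"wz":-0.033,"fingers":0},
  {"x":0.008,"y":-0.01,"z":0,"wx":0,"wy":0,"wz":-0.025,"fingers":0},
])

```text
clock: 17.35
tool_pos: [0.6449, 0.0818, 0.1356]
eef_rot: [0.999, 0.034, -0.006, 0.001]
contact_force: [-0.5, 0.1, -0.1]
opening: 0.495
```

>>> apply_moves([
  {"x":0,"y":0,"z":0,"wx":0,"wy":0,"wz":0,"fingers":0},
  {"x":0,"y":0,"z":0,"wx":0,"wy":0,"wz":0,"fingers":0},
])

```text
clock: 17.6
tool_pos: [0.6438, 0.0818, 0.1334]
eef_rot: [0.999, 0.034, -0.007, 0.001]
contact_force: [-0.5, -1.0, 0.2]
opening: 0.501
```

```bash
python3 - <<'E'
from gap import *
now()
p,d,w=cloud("wrist");now();np.savez("w7.npz",p=p,w=w)
b,o,dd=gap(p)
v,u=np.nonzero(b)
for c in range(u.min(),u.max()+1,3):
    k=np.nonzero(b[:,c])[0];q=np.nonzero(dd[k.min():k.max()+8,c])[0]+k.min() if len(k) else [];print(c,k.tolist()[::len(k)-1] if len(k)>1 else k,len(k),list(q)[:10])
E
```

```text
t 17.60 pos [0.6438 0.0818 0.1334] yaw 3.9 tilt [-0.0149 -0.0018] F [-0.5 -1.   0.2] op 0.501 q [ 0.04  0.88 -0.45  1.55  0.47  0.83 -0.53]
t 17.65 pos [0.6438 0.0818 0.1335] yaw 3.9 tilt [-0.0149 -0.0018] F [ 0.1 -0.5  0.8] op 0.500 q [ 0.04  0.88 -0.45  1.55  0.47  0.83 -0.53]
blue 321 354 84 101
321 [88, 101] 7 [np.int64(91), np.int64(92), np.int64(93), np.int64(94), np.int64(95)]
324 [88, 101] 8 [np.int64(92), np.int64(94)]
327 [88, 101] 8 [np.int64(92), np.int64(94), np.int64(96)]
330 [88, 101] 8 [np.int64(93), np.int64(96)]
333 [88, 101] 8 [np.int64(93), np.int64(94), np.int64(96)]
336 [88, 101] 7 [np.int64(91), np.int64(93), np.int64(94), np.int64(96)]
339 [88, 101] 14 []
342 [] 0 []
345 [] 0 []
348 [85, 100] 16 [np.int64(102)]
351 [85, 100] 16 []
354 [84, 96] 13 []
```

```bash
python3 - <<'E'
from gap import *
f=np.load("w7.npz");p=f["p"];b,o,dd=gap(p)
P=[]
for c in range(326,338):
    k=np.nonzero(b[86:103,c])[0]+86;nb=[r for r in range(88,102) if not b[r,c]];P.append(np.mean(nb));print(c,nb)
t=np.mean(P);dy((332,t),(332,94.5)); dy((336,P[-2]),(336,94.5))
for zt,zm in((.038,.0305),(.036,.028)): print(((ray("wrist",332,94.5,zm)-ray("wrist",332,t,zt))*1e3).round(2))
print(camera_model("wrist")["world_from_camera"][:3,3])
print(p[86:104,333].tolist())
E
```

```text
blue 321 354 84 101
326 [91, 92, 93, 94, 95, 96]
327 [91, 92, 93, 94, 95, 96]
328 [91, 92, 93, 94, 95, 96]
329 [91, 92, 93, 94, 95, 96]
330 [91, 92, 93, 94, 95, 96]
331 [91, 92, 93, 94, 95, 96]
332 [91, 92, 93, 94, 95, 96]
333 [91, 92, 93, 94, 95, 96]
334 [91, 92, 93, 94, 95, 96]
335 [91, 92, 93, 94, 95, 96]
336 [90, 91, 92, 93, 94, 95, 96]
337 [90, 91, 92, 93, 94, 95, 96]
tip [0.6483 0.1702 0.0365] mark [0.6486 0.1699 0.029 ] gap mm -0.2446956165812996
tip [0.6505 0.1705 0.0365] mark [0.6509 0.1701 0.029 ] gap mm -0.4604922348197546
[ 0.26 -0.22 -7.5 ]
[ 0.28 -0.21 -8.  ]
[0.64138347 0.15883451 0.27929181]
[[191, 181, 152], [84, 110, 152], [56, 108, 180], [61, 114, 191], [66, 95, 143], [76, 73, 79], [76, 69, 68], [73, 69, 66], [72, 68, 63], [75, 70, 65], [37, 38, 46], [54, 100, 176], [60, 110, 189], [57, 106, 182], [59, 110, 186], [54, 104, 187], [124, 142, 160], [234, 228, 202]]
```

The pointer is 0.2-0.4 mm past the middle of the 8 mm mark, which is good. Now I'll lock the clamp.

```bash
python3 - <<'E'
from h import *
plan([(.518,.085,.145,3.9,5)])
E
```

```text
t 17.65 pos [0.6438 0.0818 0.1335] yaw 3.9 tilt [-0.0149 -0.0018] F [ 0.1 -0.5  0.8] op 0.500 q [ 0.04  0.88 -0.45  1.55  0.47  0.83 -0.53]
{'x': -0.031, 'y': -0.003, 'z': -0.002, 'wx': 0.0, 'wy': 0.001, 'wz': 0.0}
{'x': -0.031, 'y': -0.003, 'z': -0.003, 'wx': 0.0, 'wy': 0.001, 'wz': 0.0}
{'x': -0.031, 'y': -0.003, 'z': -0.003, 'wx': 0.0, 'wy': 0.001, 'wz': 0.0}
{'x': -0.031, 'y': -0.003, 'z': -0.003, 'wx': 0.0, 'wy': 0.001, 'wz': 0.0}
{'x': -0.031, 'y': -0.003, 'z': -0.003, 'wx': 0.0, 'wy': 0.001, 'wz': 0.0}
```

>>> apply_moves([
  {"x":-0.031,"y":-0.003,"z":-0.005,"wx":0,"wy":0.001,"wz":0,"fingers":0},
  {"x":-0.031,"y":-0.003,"z":-0.005,"wx":0,"wy":0.001,"wz":0,"fingers":0},
  {"x":-0.031,"y":-0.003,"z":-0.003,"wx":0,"wy":0.001,"wz":0,"fingers":0},
  {"x":-0.031,"y":-0.003,"z":-0.003,"wx":0,"wy":0.001,"wz":0,"fingers":0},
  {"x":-0.027,"y":-0.002,"z":-0.003,"wx":0,"wy":0.001,"wz":0,"fingers":0},
  {"x":0,"y":0,"z":0,"wx":0,"wy":0,"wz":0,"fingers":0},
  {"x":0,"y":0,"z":0,"wx":0,"wy":0,"wz":0,"fingers":0},
])

```text
clock: 18.52
tool_pos: [0.5192, 0.0805, 0.15]
eef_rot: [1.0, 0.028, 0.001, 0.002]
contact_force: [0.5, 0.6, 0.7]
opening: 0.499
```

```bash
python3 - <<'E'
from meas import *
red=((H<5)|(H>175))&(S>150)&(V>60)
hi=red&(w[...,2]>.1); v,u=np.nonzero(hi);print("posttop",len(u),ray("wrist",u.mean(),v.mean(),.106),np.nanmedian(w[hi],0))
plan([(.518,.085,.073,3.9,4)])
E
```

```text
t 18.52 pos [0.5192 0.0805 0.15  ] yaw 3.3 tilt [ 0.0024 -0.0036] F [0.5 0.6 0.7] op 0.499 q [ 0.01  0.72 -0.41  1.94  0.51  0.58 -0.69]
posttop 626 [0.51824006 0.08657276 0.106     ] [0.51778424 0.08666369 0.10557252]
t 18.57 pos [0.5191 0.0805 0.1499] yaw 3.3 tilt [ 0.002  -0.0036] F [-0.4  0.2  0.1] op 0.499 q [ 0.01  0.72 -0.41  1.94  0.51  0.58 -0.69]
{'x': 0.0, 'y': -0.002, 'z': 0.024, 'wx': 0.0, 'wy': 0.0, 'wz': -0.001}
{'x': 0.0, 'y': -0.001, 'z': 0.024, 'wx': 0.0, 'wy': 0.0, 'wz': -0.001}
{'x': 0.0, 'y': -0.001, 'z': 0.024, 'wx': 0.0, 'wy': 0.0, 'wz': -0.001}
{'x': 0.0, 'y': -0.001, 'z': 0.024, 'wx': 0.0, 'wy': 0.0, 'wz': -0.001}
```

>>> apply_moves([
  {"x":-0.001,"y":-0.002,"z":0.024,"wx":0,"wy":0,"wz":-0.001,"fingers":0},
  {"x":0,"y":-0.002,"z":0.024,"wx":0,"wy":0,"wz":-0.001,"fingers":0},
  {"x":0,"y":-0.001,"z":0.024,"wx":0,"wy":0,"wz":-0.001,"fingers":0},
  {"x":0,"y":-0.001,"z":0.022,"wx":0,"wy":0,"wz":-0.001,"fingers":0},
  {"x":0,"y":0,"z":0,"wx":0,"wy":0,"wz":0,"fingers":-1},
  {"x":0,"y":0,"z":0,"wx":0,"wy":0,"wz":0,"fingers":-1},
  {"x":0,"y":0,"z":0,"wx":0,"wy":0,"wz":0,"fingers":-1},
  {"x":0,"y":0,"z":0,"wx":0,"wy":0,"wz":0,"fingers":-1},
], force=12)

```text
clock: 19.58
tool_pos: [0.5171, 0.0844, 0.072]
eef_rot: [0.999, 0.033, -0.003, 0.003]
contact_force: [1.7, 0.0, -6.3]
opening: 0.15
```

```bash
python3 - <<'E'
from h import *
p,_=now()
c=np.array([0,-35.]);way=[];n=8
for i in range(1,n+1):
    th=1.2*(i/n)-0.6; v=c+65.5*np.array([-np.cos(th),-np.sin(th)]); v=S2W(*(v/1000))-S2W(-.0541,.002)+p[:2]
    way.append((v[0],v[1],.074,3.9,1))
plan(way)
E
```

```text
t 19.57 pos [0.5171 0.0844 0.072 ] yaw 3.7 tilt [-0.0058 -0.0054] F [ 1.7  0.  -6.3] op 0.150 q [-0.07  0.84 -0.31  1.98  0.61  0.41 -0.78]
t 19.57 pos [0.5171 0.0844 0.072 ] yaw 3.7 tilt [-0.0058 -0.0054] F [ 1.7  0.  -6.3] op 0.150 q [-0.07  0.84 -0.31  1.98  0.61  0.41 -0.78]
{'x': -0.006, 'y': 0.011, 'z': -0.002, 'wx': 0.002, 'wy': 0.002, 'wz': -0.001}
{'x': -0.004, 'y': 0.011, 'z': 0.0, 'wx': 0.0, 'wy': 0.0, 'wz': 0.0}
{'x': -0.003, 'y': 0.012, 'z': 0.0, 'wx': 0.0, 'wy': 0.0, 'wz': 0.0}
{'x': -0.001, 'y': 0.012, 'z': 0.0, 'wx': 0.0, 'wy': 0.0, 'wz': 0.0}
{'x': 0.001, 'y': 0.012, 'z': 0.0, 'wx': 0.0, 'wy': 0.0, 'wz': 0.0}
{'x': 0.003, 'y': 0.012, 'z': 0.0, 'wx': 0.0, 'wy': 0.0, 'wz': 0.0}
{'x': 0.004, 'y': 0.011, 'z': 0.0, 'wx': 0.0, 'wy': 0.0, 'wz': 0.0}
{'x': 0.006, 'y': 0.011, 'z': 0.0, 'wx': 0.0, 'wy': 0.0, 'wz': 0.0}
```

>>> apply_moves([
  {"x":-0.006,"y":0.011,"z":0,"wx":0.002,"wy":0.002,"wz":-0.001,"fingers":-1},
  {"x":-0.004,"y":0.011,"z":0,"wx":0,"wy":0,"wz":0,"fingers":-1},
  {"x":-0.003,"y":0.012,"z":0,"wx":0,"wy":0,"wz":0,"fingers":-1},
  {"x":-0.001,"y":0.012,"z":0,"wx":0,"wy":0,"wz":0,"fingers":-1},
  {"x":0.001,"y":0.012,"z":0,"wx":0,"wy":0,"wz":0,"fingers":-1},
  {"x":0.003,"y":0.012,"z":0,"wx":0,"wy":0,"wz":0,"fingers":-1},
  {"x":0.004,"y":0.011,"z":0,"wx":0,"wy":0,"wz":0,"fingers":-1},
  {"x":0.006,"y":0.011,"z":0,"wx":0,"wy":0,"wz":0,"fingers":-1},
])

```text
clock: 20.58
tool_pos: [0.5208, 0.0067, 0.0721]
eef_rot: [0.999, 0.035, -0.001, -0.001]
contact_force: [-3.4, 1.6, -1.2]
opening: 0.154
```

>>> apply_moves([
  {"x":0.003,"y":0.006,"z":0,"wx":0,"wy":0,"wz":0,"fingers":-1},
  {"x":0,"y":0,"z":0,"wx":0,"wy":0,"wz":0,"fingers":-1},
])

```text
clock: 20.82
tool_pos: [0.5229, 0.0032, 0.072]
eef_rot: [0.999, 0.035, -0.002, -0.003]
contact_force: [-4.4, 2.7, -0.9]
opening: 0.152
```

```bash
python3 - <<'E'
from h import *
now()
E
```

```text
t 20.82 pos [0.5229 0.0032 0.072 ] yaw 4.0 tilt [-0.0036  0.0063] F [-4.4  2.7 -0.9] op 0.152 q [ 0.11  0.85 -0.34  1.99  0.64  0.41 -0.65]
```

The post slipped in the pads again, so it is at the locked stop. Release and lift, then swing to the spool.

>>> apply_moves([
  {"x":0,"y":0,"z":0,"wx":0,"wy":0,"wz":0,"fingers":0},
  {"x":0,"y":0,"z":0,"wx":0,"wy":0,"wz":0,"fingers":0},
  {"x":0,"y":0,"z":-0.05,"wx":0,"wy":0,"wz":0,"fingers":1},
  {"x":0,"y":0,"z":-0.06,"wx":0,"wy":0,"wz":0,"fingers":1},
  {"x":0,"y":0,"z":-0.06,"wx":0,"wy":0,"wz":0,"fingers":1},
  {"x":0,"y":0,"z":-0.05,"wx":0,"wy":0,"wz":0,"fingers":1},
  {"x":0,"y":0,"z":0,"wx":0,"wy":0,"wz":0,"fingers":1},
], force=30)

```text
clock: 21.7
tool_pos: [0.5314, -0.0017, 0.2559]
eef_rot: [1.0, 0.031, 0.006, -0.002]
contact_force: [0.4, -0.9, -0.8]
opening: 0.917
```

```bash
python3 - <<'E'
from meas import *
red=((H<5)|(H>175))&(S>150)&(V>60)
hi=red&(w[...,2]>.1); v,u=np.nonzero(hi);print("posttop",len(u),ray("wrist",u.mean(),v.mean(),.106),np.nanmedian(w[hi],0))
plan([(.503,-.353,.27,91.5,14)])
E
```

```text
t 21.70 pos [ 0.5314 -0.0017  0.2559] yaw 3.5 tilt [0.0121 0.0036] F [ 0.4 -0.9 -0.8] op 0.917 q [ 0.27  0.58 -0.57  1.83  0.41  0.84 -0.44]
posttop 274 [0.521494   0.01270761 0.106     ] [0.52311432 0.01277475 0.10564545]
t 21.75 pos [ 0.5303 -0.0021  0.2542] yaw 3.5 tilt [0.0087 0.003 ] F [0.8 0.2 0.3] op 0.966 q [ 0.27  0.59 -0.57  1.83  0.41  0.84 -0.44]
{'x': -0.004, 'y': 0.031, 'z': -0.002, 'wx': 0.0, 'wy': 0.0, 'wz': -0.035}
{'x': -0.008, 'y': 0.03, 'z': -0.002, 'wx': 0.0, 'wy': 0.0, 'wz': -0.035}
{'x': -0.011, 'y': 0.029, 'z': -0.002, 'wx': 0.0, 'wy': 0.0, 'wz': -0.035}
{'x': -0.014, 'y': 0.028, 'z': -0.002, 'wx': 0.0, 'wy': 0.0, 'wz': -0.035}
{'x': -0.017, 'y': 0.026, 'z': -0.002, 'wx': 0.0, 'wy': 0.0, 'wz': -0.035}
{'x': -0.02, 'y': 0.024, 'z': -0.002, 'wx': 0.0, 'wy': 0.0, 'wz': -0.035}
{'x': -0.022, 'y': 0.022, 'z': -0.002, 'wx': 0.0, 'wy': 0.0, 'wz': -0.035}
{'x': -0.025, 'y': 0.019, 'z': -0.002, 'wx': 0.0, 'wy': 0.0, 'wz': -0.035}
{'x': -0.027, 'y': 0.017, 'z': -0.002, 'wx': 0.0, 'wy': 0.0, 'wz': -0.035}
{'x': -0.028, 'y': 0.014, 'z': -0.001, 'wx': 0.0, 'wy': 0.0, 'wz': -0.035}
{'x': -0.03, 'y': 0.01, 'z': -0.001, 'wx': 0.0, 'wy': 0.0, 'wz': -0.035}
{'x': -0.031, 'y': 0.007, 'z': -0.001, 'wx': 0.0, 'wy': 0.0, 'wz': -0.035}
{'x': -0.031, 'y': 0.004, 'z': -0.001, 'wx': 0.0, 'wy': 0.0, 'wz': -0.035}
{'x': -0.031, 'y': 0.0, 'z': -0.001, 'wx': 0.0, 'wy': 0.0, 'wz': -0.035}
```

The post is back at (0.522, 0.013), which is its locked position.

>>> apply_moves([
  {"x":-0.004,"y":0.031,"z":-0.004,"wx":0,"wy":0,"wz":-0.035,"fingers":1},
  {"x":-0.008,"y":0.03,"z":-0.004,"wx":0,"wy":0,"wz":-0.035,"fingers":1},
  {"x":-0.011,"y":0.029,"z":-0.004,"wx":0,"wy":0,"wz":-0.035,"fingers":1},
  {"x":-0.014,"y":0.028,"z":-0.002,"wx":0,"wy":0,"wz":-0.035,"fingers":1},
  {"x":-0.017,"y":0.026,"z":-0.002,"wx":0,"wy":0,"wz":-0.035,"fingers":1},
  {"x":-0.02,"y":0.024,"z":-0.002,"wx":0,"wy":0,"wz":-0.035,"fingers":1},
  {"x":-0.022,"y":0.022,"z":-0.002,"wx":0,"wy":0,"wz":-0.035,"fingers":1},
  {"x":-0.025,"y":0.019,"z":-0.002,"wx":0,"wy":0,"wz":-0.035,"fingers":1},
])

```text
clock: 22.75
tool_pos: [0.5129, -0.2083, 0.2596]
eef_rot: [0.884, 0.467, -0.003, -0.004]
contact_force: [0.1, 0.4, -0.1]
opening: 1.003
```

```bash
python3 - <<'E'
from h import *
plan([(.503,-.353,.27,91.5,7)])
E
```

```text
t 22.75 pos [ 0.5129 -0.2083  0.2596] yaw 55.7 tilt [-0.0078  0.0039] F [ 0.1  0.4 -0.1] op 1.003 q [ 0.79  0.68 -0.85  1.73  0.59  1.01  0.7 ]
{'x': -0.022, 'y': 0.013, 'z': -0.002, 'wx': 0.0, 'wy': 0.0, 'wz': -0.028}
{'x': -0.023, 'y': 0.011, 'z': -0.002, 'wx': 0.0, 'wy': 0.0, 'wz': -0.028}
{'x': -0.024, 'y': 0.009, 'z': -0.002, 'wx': 0.0, 'wy': 0.0, 'wz': -0.028}
{'x': -0.025, 'y': 0.007, 'z': -0.002, 'wx': 0.0, 'wy': 0.0, 'wz': -0.028}
{'x': -0.026, 'y': 0.004, 'z': -0.002, 'wx': 0.0, 'wy': 0.0, 'wz': -0.028}
{'x': -0.026, 'y': 0.002, 'z': -0.002, 'wx': 0.0, 'wy': 0.0, 'wz': -0.028}
{'x': -0.026, 'y': 0.0, 'z': -0.002, 'wx': 0.0, 'wy': 0.0, 'wz': -0.028}
```

>>> apply_moves([
  {"x":-0.022,"y":0.013,"z":-0.003,"wx":0,"wy":0,"wz":-0.028,"fingers":1},
  {"x":-0.023,"y":0.011,"z":-0.003,"wx":0,"wy":0,"wz":-0.028,"fingers":1},
  {"x":-0.024,"y":0.009,"z":-0.003,"wx":0,"wy":0,"wz":-0.028,"fingers":1},
  {"x":-0.025,"y":0.007,"z":-0.002,"wx":0,"wy":0,"wz":-0.028,"fingers":1},
  {"x":-0.024,"y":0.004,"z":-0.002,"wx":0,"wy":0,"wz":-0.028,"fingers":1},
  {"x":-0.015,"y":0.002,"z":-0.002,"wx":0,"wy":0,"wz":-0.028,"fingers":1},
  {"x":0,"y":0,"z":0,"wx":0,"wy":0,"wz":0,"fingers":1},
  {"x":0,"y":0,"z":0,"wx":0,"wy":0,"wz":0,"fingers":1},
])

```text
clock: 23.75
tool_pos: [0.5002, -0.3296, 0.2561]
eef_rot: [0.728, 0.685, -0.006, -0.013]
contact_force: [0.3, 0.3, 0.1]
opening: 1.0
```

```bash
python3 - <<'E'
from meas import *
z=w[...,2]
m=(z>.1)&(z<.2)&(np.hypot(w[...,0]-.503,w[...,1]+.353)<.1)
P=w[m];print(len(P),cv2.minAreaRect(P[:,:2].astype(np.float32)*1000))
t=P[P[:,2]>.178];print("top",len(t),cv2.minAreaRect(t[:,:2].astype(np.float32)*1000),P[:,2].max())
save("w8",p)
plan([(.504,-.353,.2,91.5,3)])
E
```

```text
t 23.75 pos [ 0.5002 -0.3296  0.2561] yaw 86.5 tilt [-0.0271  0.0101] F [0.3 0.3 0.1] op 1.000 q [ 1.01  0.8  -0.98  1.58  0.7   1.18  1.38]
16261 ((504.7646484375, -351.7362060546875), (158.61016845703125, 48.62242126464844), 1.7756338119506836)
top 1695 ((504.97137451171875, -351.9608459472656), (69.77566528320312, 48.16054153442383), 1.788045883178711) 0.1871604858545309
t 23.80 pos [ 0.5001 -0.3297  0.2561] yaw 86.5 tilt [-0.0273  0.0098] F [0.5 0.1 0.5] op 1.003 q [ 1.01  0.8  -0.98  1.58  0.7   1.18  1.38]
{'x': -0.01, 'y': 0.003, 'z': 0.023, 'wx': -0.003, 'wy': -0.001, 'wz': -0.009}
{'x': -0.01, 'y': 0.002, 'z': 0.023, 'wx': -0.003, 'wy': -0.001, 'wz': -0.009}
{'x': -0.01, 'y': 0.002, 'z': 0.023, 'wx': -0.003, 'wy': -0.001, 'wz': -0.009}
```

View pics/w8.png

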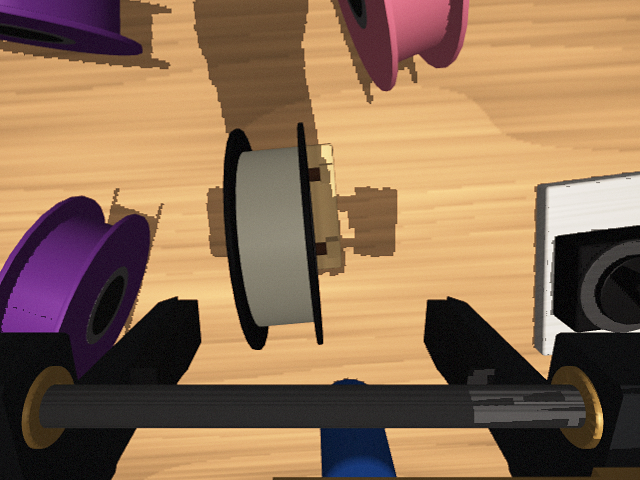

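The view shows the white spool at (275,240) on its wooden rest, with the purple one at left (80,260) and the pink one at top (410,40). I'm checking finger clearance to the purple one.

```bash
python3 - <<'E'
from h import *
for n in("top","scene"):
    w=np.load(n+".npz")["w"]
    m=(w[...,2]>.09)&(w[...,2]<.24)&(np.abs(w[...,0]-.505)<.055)&(w[...,1]<-.385)&(w[...,1]>-.65);P=w[m]
    h=P[P[:,2]>.14];print(n,len(P),P[:,1].max() if len(P) else 0,P[:,2].max() if len(P) else 0,h[:,1].max() if len(h) else 0)
plan([(.505,-.352,.21,91.8,3)])
E
```

```text
top 477 -0.4740777220056347 0.1651449589966667 -0.484479841778007
scene 673 -0.47088742819384627 0.1615037945743344 -0.48338648544353197
t 23.80 pos [ 0.5001 -0.3297  0.2561] yaw 86.5 tilt [-0.0273  0.0098] F [0.5 0.1 0.5] op 1.003 q [ 1.01  0.8  -0.98  1.58  0.7   1.18  1.38]
{'x': -0.009, 'y': 0.003, 'z': 0.019, 'wx': -0.003, 'wy': -0.001, 'wz': -0.01}
{'x': -0.009, 'y': 0.003, 'z': 0.019, 'wx': -0.003, 'wy': -0.001, 'wz': -0.01}
{'x': -0.009, 'y': 0.002, 'z': 0.019, 'wx': -0.003, 'wy': -0.001, 'wz': -0.01}
```

Clearance is about 55 mm, which is ample.

>>> apply_moves([
  {"x":-0.009,"y":0.003,"z":0.019,"wx":-0.003,"wy":-0.001,"wz":-0.01,"fingers":0.7},
  {"x":-0.009,"y":0.003,"z":0.019,"wx":-0.003,"wy":-0.001,"wz":-0.01,"fingers":0.7},
  {"x":-0.009,"y":0.002,"z":0.015,"wx":-0.003,"wy":-0.001,"wz":-0.01,"fingers":0.7},
  {"x":0,"y":0,"z":0,"wx":0,"wy":0,"wz":0,"fingers":0.7},
  {"x":0,"y":0,"z":0,"wx":0,"wy":0,"wz":0,"fingers":0.7},
])

```text
clock: 24.42
tool_pos: [0.5051, -0.3516, 0.2092]
eef_rot: [0.692, 0.721, 0.0, 0.0]
contact_force: [-0.1, -1.1, 1.3]
opening: 0.85
```

```bash
python3 - <<'E'
from h import *
plan([(.505,-.352,.148,91.8,5)])
E
```

```text
t 24.43 pos [ 0.5051 -0.3516  0.2092] yaw 92.4 tilt [0.001 0.   ] F [-0.1 -1.1  1.3] op 0.850 q [ 1.03  0.87 -0.97  1.61  0.79  1.1   1.46]
{'x': 0.0, 'y': 0.0, 'z': 0.015, 'wx': 0.0, 'wy': 0.0, 'wz': 0.001}
{'x': 0.0, 'y': 0.0, 'z': 0.015, 'wx': 0.0, 'wy': 0.0, 'wz': 0.001}
{'x': 0.0, 'y': 0.0, 'z': 0.015, 'wx': 0.0, 'wy': 0.0, 'wz': 0.001}
{'x': 0.0, 'y': 0.0, 'z': 0.015, 'wx': 0.0, 'wy': 0.0, 'wz': 0.001}
{'x': 0.0, 'y': 0.0, 'z': 0.015, 'wx': 0.0, 'wy': 0.0, 'wz': 0.001}
```

>>> apply_moves([
  {"x":0,"y":0,"z":0.015,"wx":0,"wy":0,"wz":0.001,"fingers":0.7},
  {"x":0,"y":0,"z":0.015,"wx":0,"wy":0,"wz":0.001,"fingers":0.7},
  {"x":0,"y":0,"z":0.015,"wx":0,"wy":0,"wz":0.001,"fingers":0.7},
  {"x":0,"y":0,"z":0.015,"wx":0,"wy":0,"wz":0,"fingers":0.7},
  {"x":0,"y":0,"z":0.012,"wx":0,"wy":0,"wz":0,"fingers":0.7},
  {"x":0,"y":0,"z":0,"wx":0,"wy":0,"wz":0,"fingers":0.7},
  {"x":0,"y":0,"z":0,"wx":0,"wy":0,"wz":0,"fingers":0.7},
])

```text
clock: 25.3
tool_pos: [0.5056, -0.351, 0.1479]
eef_rot: [0.696, 0.718, 0.001, 0.0]
contact_force: [0.6, 0.3, 0.8]
opening: 0.85
```

```bash
python3 - <<'E'
from h import *
plan([(.505,-.352,.148,91.8,1)])
E
```

```text
t 25.30 pos [ 0.5056 -0.351   0.1479] yaw 91.8 tilt [0.0015 0.0001] F [0.6 0.3 0.8] op 0.850 q [ 1.    0.94 -0.92  1.66  0.87  1.    1.38]
{'x': -0.001, 'y': -0.001, 'z': 0.0, 'wx': 0.0, 'wy': 0.0, 'wz': 0.0}
```

Excellent. Gripping and lifting slowly.

>>> apply_moves([
  {"x":-0.001,"y":-0.001,"z":0,"wx":0,"wy":0,"wz":0,"fingers":-1},
  {"x":0,"y":0,"z":0,"wx":0,"wy":0,"wz":0,"fingers":-1},
  {"x":0,"y":0,"z":0,"wx":0,"wy":0,"wz":0,"fingers":-1},
  {"x":0,"y":0,"z":0,"wx":0,"wy":0,"wz":0,"fingers":-1},
  {"x":0,"y":0,"z":0,"wx":0,"wy":0,"wz":0,"fingers":-1},
], force=45)

```text
clock: 25.92
tool_pos: [0.5053, -0.3523, 0.1489]
eef_rot: [0.696, 0.718, 0.001, 0.001]
contact_force: [0.1, -0.4, -0.7]
opening: 0.541
```

>>> apply_moves([
  {"x":0,"y":0,"z":-0.01,"wx":0,"wy":0,"wz":0,"fingers":-1},
  {"x":0,"y":0,"z":-0.02,"wx":0,"wy":0,"wz":0,"fingers":-1},
  {"x":0,"y":0,"z":-0.025,"wx":0,"wy":0,"wz":0,"fingers":-1},
  {"x":0,"y":0,"z":-0.03,"wx":0,"wy":0,"wz":0,"fingers":-1},
  {"x":0,"y":0,"z":-0.03,"wx":0,"wy":0,"wz":0,"fingers":-1},
  {"x":0,"y":0,"z":-0.03,"wx":0,"wy":0,"wz":0,"fingers":-1},
  {"x":0,"y":0,"z":-0.02,"wx":0,"wy":0,"wz":0,"fingers":-1},
  {"x":0,"y":0,"z":0,"wx":0,"wy":0,"wz":0,"fingers":-1},
])

```text
clock: 26.92
tool_pos: [0.5048, -0.3511, 0.2917]
eef_rot: [0.695, 0.719, 0.001, 0.002]
contact_force: [0.4, 0.4, -3.6]
opening: 0.537
```

```bash
python3 - <<'E'
from h import *
now()
# faces from the wrist measurement: pointer tip at stand y
tip=np.array([.6495,.1702]);c,s=np.cos(YAW),np.sin(YAW);e=tip-C;ty=-s*e[0]+c*e[1];mid=(ty+.006+.155)/2
print("tip stand",c*e[0]+s*e[1],ty,"gap",.155-ty-.006,"mid",mid,S2W(0,mid))
# cheeks from clouds (initial: fixed cheek) and now
for n in("top","scene"):
    p,d,w=cloud(n);hsv=cv2.cvtColor(p,cv2.COLOR_RGB2HSV).astype(int)
    o=(hsv[...,0]>5)&(hsv[...,0]<18)&(hsv[...,1]>180)&(w[...,2]>.088)&(w[...,2]<.102)&(np.abs(w[...,0]-.565)<.08)&(w[...,1]>.05)&(w[...,1]<.3)
    e=w[o][:,:2]-C;Y=-s*e[:,0]+c*e[:,1];X=c*e[:,0]+s*e[:,1]
    k=Y>.12;print(n,"sliding",(~k).sum(),np.median(Y[~k]),Y[~k].min(),Y[~k].max(),"fixed",np.median(Y[k]),Y[k].min(),Y[k].max(),"x",X.min(),X.max())
E
```

```text
t 26.93 pos [ 0.5048 -0.3511  0.2917] yaw 91.9 tilt [ 0.0048 -0.0015] F [ 0.4  0.4 -3.6] op 0.537 q [ 1.05  0.78 -1.02  1.51  0.69  1.24  1.53]
tip stand 0.08294015611421116 0.07724293173974098 gap 0.07175706826025902 mid 0.11912146586987049 [0.56390598 0.20634616]
top sliding 91 0.07433388338662576 0.06813257846062407 0.0798436619457788 fixed 0.15779730841883663 0.1515668745187703 0.16430423142946873 x -0.052594396288842694 0.04548748539629017
scene sliding 147 0.07821440882831036 0.07165944385996285 0.08335152500576565 fixed 0.16110140703837358 0.15539296994866675 0.1661140295343047 x -0.048499937424196435 0.04979163449014434
```

Lifted: 3.6 N load, opening 47 mm. The gap between the cheeks is about 72 mm. Carrying the spool to the stand now.

```bash
python3 - <<'E'
from h import *
t=S2W(-.001,.118);print(t)
plan([(t[0],t[1],.29,93.9,16)])
E
```

```text
[0.56298449 0.20515934]
t 27.02 pos [ 0.5038 -0.3511  0.2898] yaw 91.9 tilt [ 0.0017 -0.0005] F [ 0.1 -0.2 -4.3] op 0.544 q [ 1.05  0.79 -1.02  1.52  0.69  1.23  1.53]
{'x': 0.043, 'y': 0.006, 'z': 0.0, 'wx': 0.0, 'wy': 0.0, 'wz': -0.001}
{'x': 0.043, 'y': 0.006, 'z': 0.0, 'wx': 0.0, 'wy': 0.0, 'wz': -0.001}
{'x': 0.043, 'y': 0.006, 'z': 0.0, 'wx': 0.0, 'wy': 0.0, 'wz': -0.001}
{'x': 0.043, 'y': 0.006, 'z': 0.0, 'wx': 0.0, 'wy': 0.0, 'wz': -0.001}
{'x': 0.043, 'y': 0.006, 'z': 0.0, 'wx': 0.0, 'wy': 0.0, 'wz': -0.001}
{'x': 0.043, 'y': 0.007, 'z': 0.0, 'wx': 0.0, 'wy': 0.0, 'wz': -0.001}
{'x': 0.043, 'y': 0.007, 'z': 0.0, 'wx': 0.0, 'wy': 0.0, 'wz': -0.001}
{'x': 0.043, 'y': 0.007, 'z': 0.0, 'wx': 0.0, 'wy': 0.0, 'wz': -0.001}
{'x': 0.043, 'y': 0.007, 'z': 0.0, 'wx': 0.0, 'wy': 0.0, 'wz': -0.001}
{'x': 0.043, 'y': 0.007, 'z': 0.0, 'wx': 0.0, 'wy': 0.0, 'wz': -0.001}
{'x': 0.043, 'y': 0.007, 'z': 0.0, 'wx': 0.0, 'wy': 0.0, 'wz': -0.001}
{'x': 0.043, 'y': 0.007, 'z': 0.0, 'wx': 0.0, 'wy': 0.0, 'wz': -0.001}
{'x': 0.043, 'y': 0.007, 'z': 0.0, 'wx': 0.0, 'wy': 0.0, 'wz': -0.001}
{'x': 0.043, 'y': 0.007, 'z': 0.0, 'wx': 0.0, 'wy': 0.0, 'wz': -0.001}
{'x': 0.043, 'y': 0.007, 'z': 0.0, 'wx': 0.0, 'wy': 0.0, 'wz': -0.001}
{'x': 0.043, 'y': 0.007, 'z': 0.0, 'wx': 0.0, 'wy': 0.0, 'wz': -0.001}
```

>>> apply_moves([
  {"x":0.01,"y":0.001,"z":0,"wx":0,"wy":0,"wz":0,"fingers":-1},
  {"x":0.02,"y":0.003,"z":0,"wx":0,"wy":0,"wz":-0.001,"fingers":-1},
  {"x":0.03,"y":0.005,"z":0,"wx":0,"wy":0,"wz":-0.001,"fingers":-1},
  {"x":0.035,"y":0.005,"z":0,"wx":0,"wy":0,"wz":-0.001,"fingers":-1},
  {"x":0.035,"y":0.005,"z":0,"wx":0,"wy":0,"wz":-0.001,"fingers":-1},
  {"x":0.035,"y":0.005,"z":0,"wx":0,"wy":0,"wz":-0.001,"fingers":-1},
  {"x":0.035,"y":0.006,"z":0,"wx":0,"wy":0,"wz":-0.001,"fingers":-1},
  {"x":0.035,"y":0.006,"z":0,"wx":0,"wy":0,"wz":-0.001,"fingers":-1},
])

```text
clock: 28.02
tool_pos: [0.5212, -0.1489, 0.2852]
eef_rot: [0.685, 0.728, -0.0, -0.005]
contact_force: [-0.5, 0.5, -4.8]
opening: 0.537
```

```bash
python3 - <<'E'
from h import *
plan([(.563,.2052,.29,93.9,14)])
E
```

```text
t 28.02 pos [ 0.5212 -0.1489  0.2852] yaw 93.5 tilt [-0.0071  0.0064] F [-0.5  0.5 -4.8] op 0.537 q [ 0.78  0.7  -1.04  1.73  0.66  1.12  1.17]
{'x': 0.031, 'y': 0.006, 'z': 0.0, 'wx': 0.0, 'wy': 0.0, 'wz': 0.0}
{'x': 0.031, 'y': 0.006, 'z': 0.0, 'wx': 0.0, 'wy': 0.0, 'wz': 0.0}
{'x': 0.031, 'y': 0.006, 'z': 0.0, 'wx': 0.0, 'wy': 0.0, 'wz': 0.0}
{'x': 0.031, 'y': 0.006, 'z': 0.0, 'wx': 0.0, 'wy': 0.0, 'wz': 0.0}
{'x': 0.031, 'y': 0.006, 'z': 0.0, 'wx': 0.0, 'wy': 0.0, 'wz': 0.0}
{'x': 0.031, 'y': 0.006, 'z': 0.0, 'wx': 0.0, 'wy': 0.0, 'wz': 0.0}
{'x': 0.031, 'y': 0.006, 'z': 0.0, 'wx': 0.0, 'wy': 0.0, 'wz': 0.0}
{'x': 0.031, 'y': 0.006, 'z': 0.0, 'wx': 0.0, 'wy': 0.0, 'wz': 0.0}
{'x': 0.031, 'y': 0.006, 'z': 0.0, 'wx': 0.0, 'wy': 0.0, 'wz': 0.0}
{'x': 0.031, 'y': 0.006, 'z': 0.0, 'wx': 0.0, 'wy': 0.0, 'wz': 0.0}
{'x': 0.031, 'y': 0.006, 'z': 0.0, 'wx': 0.0, 'wy': 0.0, 'wz': 0.0}
{'x': 0.031, 'y': 0.006, 'z': 0.0, 'wx': 0.0, 'wy': 0.0, 'wz': 0.0}
{'x': 0.031, 'y': 0.006, 'z': 0.0, 'wx': 0.0, 'wy': 0.0, 'wz': 0.0}
{'x': 0.031, 'y': 0.006, 'z': 0.0, 'wx': 0.0, 'wy': 0.0, 'wz': 0.0}
```

>>> apply_moves([
  {"x":0.033,"y":0.006,"z":-0.001,"wx":0,"wy":0,"wz":0,"fingers":-1},
  {"x":0.033,"y":0.006,"z":-0.001,"wx":0,"wy":0,"wz":0,"fingers":-1},
  {"x":0.033,"y":0.006,"z":-0.001,"wx":0,"wy":0,"wz":0,"fingers":-1},
  {"x":0.033,"y":0.006,"z":0,"wx":0,"wy":0,"wz":0,"fingers":-1},
  {"x":0.033,"y":0.006,"z":0,"wx":0,"wy":0,"wz":0,"fingers":-1},
  {"x":0.033,"y":0.006,"z":0,"wx":0,"wy":0,"wz":0,"fingers":-1},
  {"x":0.033,"y":0.006,"z":0,"wx":0,"wy":0,"wz":0,"fingers":-1},
  {"x":0.033,"y":0.006,"z":0,"wx":0,"wy":0,"wz":0,"fingers":-1},
])

```text
clock: 29.02
tool_pos: [0.5386, 0.0826, 0.2868]
eef_rot: [0.68, 0.734, -0.001, -0.009]
contact_force: [1.3, -0.0, -4.5]
opening: 0.543
```

```bash
python3 - <<'E'
from h import *
plan([(.563,.2052,.28,93.9,6)])
E
```

```text
t 29.02 pos [0.5386 0.0826 0.2868] yaw 94.4 tilt [-0.0148  0.0098] F [ 1.3 -0.  -4.5] op 0.543 q [ 0.34  0.69 -1.01  1.71  0.63  1.11  0.79]
{'x': 0.025, 'y': 0.007, 'z': 0.002, 'wx': -0.001, 'wy': -0.001, 'wz': 0.0}
{'x': 0.025, 'y': 0.007, 'z': 0.002, 'wx': -0.001, 'wy': -0.001, 'wz': 0.0}
{'x': 0.025, 'y': 0.007, 'z': 0.002, 'wx': -0.001, 'wy': -0.001, 'wz': 0.0}
{'x': 0.025, 'y': 0.007, 'z': 0.002, 'wx': -0.001, 'wy': -0.001, 'wz': 0.0}
{'x': 0.025, 'y': 0.007, 'z': 0.001, 'wx': -0.001, 'wy': -0.001, 'wz': 0.0}
{'x': 0.025, 'y': 0.007, 'z': 0.001, 'wx': -0.001, 'wy': -0.001, 'wz': 0.0}
```

>>> apply_moves([
  {"x":0.028,"y":0.007,"z":0.002,"wx":-0.001,"wy":-0.001,"wz":0,"fingers":-1},
  {"x":0.026,"y":0.007,"z":0.002,"wx":-0.001,"wy":-0.001,"wz":0,"fingers":-1},
  {"x":0.024,"y":0.007,"z":0.002,"wx":-0.001,"wy":-0.001,"wz":0,"fingers":-1},
  {"x":0.02,"y":0.007,"z":0.002,"wx":-0.001,"wy":-0.001,"wz":0,"fingers":-1},
  {"x":0.016,"y":0.005,"z":0.001,"wx":-0.001,"wy":-0.001,"wz":0,"fingers":-1},
  {"x":0.01,"y":0.003,"z":0.001,"wx":-0.001,"wy":-0.001,"wz":0,"fingers":-1},
  {"x":0,"y":0,"z":0,"wx":0,"wy":0,"wz":0,"fingers":-1},
  {"x":0,"y":0,"z":0,"wx":0,"wy":0,"wz":0,"fingers":-1},
])

```text
clock: 30.02
tool_pos: [0.5521, 0.1957, 0.277]
eef_rot: [0.674, 0.738, -0.003, 0.002]
contact_force: [0.1, -0.7, -3.6]
opening: 0.542
```

```bash
python3 - <<'E'
from h import *
plan([(.563,.2052,.22,93.9,4)])
p,d,w=cloud("scene")
m=(w[...,2]>.15)&(w[...,2]<.38)&(np.abs(w[...,1]-.205)<.06)&(np.abs(w[...,0]-.563)<.095)
# front(+y) flange & silhouette
P=w[m];hsv=cv2.cvtColor(p,cv2.COLOR_RGB2HSV)[m]
print(len(P),P[:,2].min(),P[:,0].max(),np.percentile(P[:,1],[2,98]))
wh=(hsv[:,1]<60)&(hsv[:,2]>120);Q=P[wh];print("white",len(Q),Q.min(0),Q.max(0)) if len(Q) else 0
E
```

```text
t 30.02 pos [0.5521 0.1957 0.277 ] yaw 95.2 tilt [-0.0005 -0.0066] F [ 0.1 -0.7 -3.6] op 0.542 q [ 0.09  0.74 -0.96  1.62  0.66  1.14  0.63]
{'x': 0.003, 'y': 0.004, 'z': 0.018, 'wx': 0.0, 'wy': 0.001, 'wz': 0.002}
{'x': 0.003, 'y': 0.004, 'z': 0.018, 'wx': 0.0, 'wy': 0.001, 'wz': 0.002}
{'x': 0.003, 'y': 0.004, 'z': 0.018, 'wx': 0.0, 'wy': 0.001, 'wz': 0.002}
{'x': 0.003, 'y': 0.004, 'z': 0.018, 'wx': 0.0, 'wy': 0.001, 'wz': 0.002}
3254 0.1511941705724209 0.6347797771067896 [0.15324233 0.25312802]
white 585 [0.54699219 0.17668416 0.15480324] [0.61338725 0.21913404 0.29962429]
```

>>> apply_moves([
  {"x":0.004,"y":0.006,"z":0.012,"wx":0,"wy":0.001,"wz":0.002,"fingers":-1},
  {"x":0.004,"y":0.005,"z":0.012,"wx":0,"wy":0.001,"wz":0.002,"fingers":-1},
  {"x":0.004,"y":0.004,"z":0.012,"wx":0,"wy":0,"wz":0.002,"fingers":-1},
  {"x":0,"y":0,"z":0,"wx":0,"wy":0,"wz":0,"fingers":-1},
  {"x":0,"y":0,"z":0,"wx":0,"wy":0,"wz":0,"fingers":-1},
])

```text
clock: 30.7
tool_pos: [0.5644, 0.2051, 0.2451]
eef_rot: [0.683, 0.731, -0.001, -0.0]
contact_force: [0.2, 1.0, -3.3]
opening: 0.539
```

```bash
python3 - <<'E'
from h import *
plan([(.563,.2052,.2,93.9,4)])
c,s=np.cos(YAW),np.sin(YAW)
for n in("scene","top"):
    p,d,w=cloud(n);e=w[...,:2]-C;X=c*e[...,0]+s*e[...,1];Y=-s*e[...,0]+c*e[...,1];Z=w[...,2]
    k=(np.abs(X)<.085)&(np.abs(Y-.118)<.05)&(Z>.11)&(Z<.2 if n=="scene" else Z<.27);a=Y[k];print(n,len(a),"spool Y 2..98%",np.percentile(a,[2,50,98]).round(4),"X",X[k].min().round(4),X[k].max().round(4),"zmin",Z[k].min().round(4))
    hsv=cv2.cvtColor(p,cv2.COLOR_RGB2HSV).astype(int)
    o=(hsv[...,0]>5)&(hsv[...,0]<18)&(hsv[...,1]>180)&(Z>.085)&(Z<.102)&(np.abs(X)<.06)&(Y>.13)&(Y<.19);print("fixed",np.percentile(Y[o],[1,99]).round(4) if o.any() else 0)
E
```

```text
t 30.70 pos [0.5644 0.2051 0.2451] yaw 93.9 tilt [-0.0023 -0.0011] F [ 0.2  1.  -3.3] op 0.539 q [ 0.06  0.79 -0.93  1.61  0.69  1.1   0.59]
{'x': 0.0, 'y': 0.0, 'z': 0.014, 'wx': 0.0, 'wy': 0.0, 'wz': 0.0}
{'x': 0.0, 'y': 0.0, 'z': 0.014, 'wx': 0.0, 'wy': 0.0, 'wz': 0.0}
{'x': 0.0, 'y': 0.0, 'z': 0.014, 'wx': 0.0, 'wy': 0.0, 'wz': 0.0}
{'x': 0.0, 'y': 0.0, 'z': 0.014, 'wx': 0.0, 'wy': 0.0, 'wz': 0.0}
scene 510 spool Y 2..98% [0.0964 0.1408 0.1416] X -0.0731 0.0806 zmin 0.1213
fixed [0.1561 0.1662]
top 409 spool Y 2..98% [0.0906 0.1134 0.1379] X -0.0806 -0.0133 zmin 0.1413
fixed [0.1641 0.1641]
```

>>> apply_moves([
  {"x":0.001,"y":0,"z":0.014,"wx":0,"wy":0,"wz":0,"fingers":-1},
  {"x":0.001,"y":0,"z":0.014,"wx":0,"wy":0,"wz":0,"fingers":-1},
  {"x":0,"y":0,"z":0.014,"wx":0,"wy":0,"wz":0,"fingers":-1},
  {"x":0,"y":0,"z":0.014,"wx":0,"wy":0,"wz":0,"fingers":-1},
  {"x":0,"y":0,"z":0,"wx":0,"wy":0,"wz":0,"fingers":-1},
  {"x":0,"y":0,"z":0,"wx":0,"wy":0,"wz":0,"fingers":-1},
])

```text
clock: 31.55
tool_pos: [0.564, 0.2064, 0.1971]
eef_rot: [0.683, 0.731, -0.001, -0.0]
contact_force: [-0.5, -0.0, -4.6]
opening: 0.542
```

```bash
python3 - <<'E'
from h import *
plan([(.5635,.207,.168,93.9,6)])
E
```

```text
t 31.55 pos [0.564  0.2064 0.1971] yaw 93.9 tilt [-0.0026 -0.0015] F [-0.5 -0.  -4.6] op 0.542 q [ 0.04  0.84 -0.89  1.66  0.75  1.02  0.53]
{'x': 0.0, 'y': 0.0, 'z': 0.006, 'wx': 0.0, 'wy': 0.0, 'wz': 0.0}
{'x': 0.0, 'y': 0.0, 'z': 0.006, 'wx': 0.0, 'wy': 0.0, 'wz': 0.0}
{'x': 0.0, 'y': 0.0, 'z': 0.006, 'wx': 0.0, 'wy': 0.0, 'wz': 0.0}
{'x': 0.0, 'y': 0.0, 'z': 0.006, 'wx': 0.0, 'wy': 0.0, 'wz': 0.0}
{'x': 0.0, 'y': 0.0, 'z': 0.006, 'wx': 0.0, 'wy': 0.0, 'wz': 0.0}
{'x': 0.0, 'y': 0.0, 'z': 0.006, 'wx': 0.0, 'wy': 0.0, 'wz': 0.0}
```

>>> apply_moves([
  {"x":0,"y":0,"z":0.007,"wx":0,"wy":0,"wz":0,"fingers":-1},
  {"x":0,"y":0,"z":0.007,"wx":0,"wy":0,"wz":0,"fingers":-1},
  {"x":0,"y":0,"z":0.006,"wx":0,"wy":0,"wz":0,"fingers":-1},
  {"x":0,"y":0,"z":0.006,"wx":0,"wy":0,"wz":0,"fingers":-1},
  {"x":0,"y":0,"z":0.005,"wx":0,"wy":0,"wz":0,"fingers":-1},
  {"x":0,"y":0,"z":0,"wx":0,"wy":0,"wz":0,"fingers":-1},
  {"x":0,"y":0,"z":0,"wx":0,"wy":0,"wz":0,"fingers":-1},
])

```text
clock: 32.42
tool_pos: [0.5645, 0.2066, 0.1712]
eef_rot: [0.683, 0.731, -0.001, -0.0]
contact_force: [-0.2, -0.1, -3.7]
opening: 0.54
```

```bash
python3 - <<'E'
from h import *
now()
E
```

```text
t 32.42 pos [0.5645 0.2066 0.1712] yaw 93.9 tilt [-0.0012 -0.0008] F [-0.2 -0.1 -3.7] op 0.540 q [ 0.03  0.87 -0.87  1.68  0.79  0.97  0.51]
```

Still hanging (-3.7 N). I'm lowering in 1-2 mm steps until the load transfers.

>>> apply_moves([
  {"x":0,"y":0,"z":0.002,"wx":0,"wy":0,"wz":0,"fingers":-1},
  {"x":0,"y":0,"z":0.002,"wx":0,"wy":0,"wz":0,"fingers":-1},
  {"x":0,"y":0,"z":0,"wx":0,"wy":0,"wz":0,"fingers":-1},
])

```text
clock: 32.8
tool_pos: [0.5646, 0.2067, 0.1681]
eef_rot: [0.683, 0.731, -0.0, -0.0]
contact_force: [0.1, -0.2, -4.1]
opening: 0.541
```

>>> apply_moves([
  {"x":0,"y":0,"z":0.001,"wx":0,"wy":0,"wz":0,"fingers":-1},
  {"x":0,"y":0,"z":0,"wx":0,"wy":0,"wz":0,"fingers":-1},
])

```text
clock: 33.05
tool_pos: [0.5647, 0.2068, 0.1676]
eef_rot: [0.683, 0.731, -0.0, 0.0]
contact_force: [-1.0, -0.1, -3.9]
opening: 0.542
```

>>> apply_moves([
  {"x":0,"y":0,"z":0.0015,"wx":0,"wy":0,"wz":0,"fingers":-1},
  {"x":0,"y":0,"z":0,"wx":0,"wy":0,"wz":0,"fingers":-1},
])

```text
clock: 33.3
tool_pos: [0.5648, 0.207, 0.1675]
eef_rot: [0.683, 0.731, -0.0, 0.0]
contact_force: [0.7, -0.2, -2.2]
opening: 0.545
```

>>> apply_moves([
  {"x":0,"y":0,"z":0.0015,"wx":0,"wy":0,"wz":0,"fingers":-1},
  {"x":0,"y":0,"z":0,"wx":0,"wy":0,"wz":0,"fingers":-1},
])

```text
clock: 33.55
tool_pos: [0.5647, 0.207, 0.1674]
eef_rot: [0.683, 0.73, 0.0, 0.001]
contact_force: [-1.0, -0.6, -1.2]
opening: 0.542
```

>>> apply_moves([
  {"x":0,"y":0,"z":0.003,"wx":0,"wy":0,"wz":0,"fingers":-1},
  {"x":0,"y":0,"z":0,"wx":0,"wy":0,"wz":0,"fingers":-1},
])

```text
clock: 33.8
tool_pos: [0.5646, 0.2072, 0.1674]
eef_rot: [0.683, 0.73, 0.0, 0.002]
contact_force: [-0.5, -1.1, -1.1]
opening: 0.543
```

```bash
python3 - <<'E'
from h import *
now()
c,s=np.cos(YAW),np.sin(YAW)
p,d,w=cloud("scene");e=w[...,:2]-C;X=c*e[...,0]+s*e[...,1];Y=-s*e[...,0]+c*e[...,1];Z=w[...,2]
hsv=cv2.cvtColor(p,cv2.COLOR_RGB2HSV).astype(int)
k=(np.abs(X)<.085)&(np.abs(Y-.118)<.05)&(Z>.1)&(Z<.15)&(hsv[...,2]<80);print("spool Y",np.percentile(Y[k],[2,50,98]).round(4),"X",X[k].min().round(4),X[k].max().round(4))
o=(hsv[...,0]>5)&(hsv[...,0]<18)&(hsv[...,1]>180)&(Z>.085)&(Z<.102)&(np.abs(X)<.06)&(Y>.13)&(Y<.19);print("fixed",np.percentile(Y[o],[1,99]).round(4))
E
```

```text
t 33.80 pos [0.5646 0.2072 0.1674] yaw 93.8 tilt [ 0.0028 -0.002 ] F [-0.5 -1.1 -1.1] op 0.543 q [ 0.03  0.88 -0.86  1.69  0.8   0.96  0.5 ]
spool Y [0.0974 0.1427 0.1437] X -0.0495 0.0822
fixed [0.1557 0.1658]
```

The spool is seated midway, 12-13 mm from the fixed face, with its weight on the rods at the expected height. Releasing and lifting.

>>> apply_moves([
  {"x":0,"y":0,"z":0,"wx":0,"wy":0,"wz":0,"fingers":0.2},
  {"x":0,"y":0,"z":0,"wx":0,"wy":0,"wz":0,"fingers":0.5},
  {"x":0,"y":0,"z":0,"wx":0,"wy":0,"wz":0,"fingers":0.8},
  {"x":0,"y":0,"z":0,"wx":0,"wy":0,"wz":0,"fingers":0.8},
  {"x":0,"y":0,"z":-0.01,"wx":0,"wy":0,"wz":0,"fingers":0.8},
  {"x":0,"y":0,"z":-0.03,"wx":0,"wy":0,"wz":0,"fingers":0.8},
  {"x":0,"y":0,"z":-0.04,"wx":0,"wy":0,"wz":0,"fingers":0.8},
  {"x":0,"y":0,"z":-0.05,"wx":0,"wy":0,"wz":0,"fingers":0.8},
], force=10)

```text
clock: 34.85
tool_pos: [0.5639, 0.2072, 0.2717]
eef_rot: [0.683, 0.731, -0.001, -0.0]
contact_force: [0.5, -0.4, 1.2]
opening: 0.9
```

>>> apply_moves([
  {"x":0,"y":-0.03,"z":-0.03,"wx":0,"wy":0,"wz":0,"fingers":0.8},
  {"x":0,"y":-0.05,"z":0,"wx":0,"wy":0,"wz":0,"fingers":0.8},
  {"x":0,"y":-0.05,"z":0,"wx":0,"wy":0,"wz":0,"fingers":0.8},
  {"x":0,"y":0,"z":0,"wx":0,"wy":0,"wz":0,"fingers":0.8},
])

```text
clock: 35.35
tool_pos: [0.4586, 0.2028, 0.3021]
eef_rot: [0.683, 0.731, 0.004, 0.001]
contact_force: [0.4, 0.3, -0.1]
opening: 0.901
```

```bash
python3 - <<'E'
from h import *
now()
c,s=np.cos(YAW),np.sin(YAW)
p,d,w=cloud("scene");e=w[...,:2]-C;X=c*e[...,0]+s*e[...,1];Y=-s*e[...,0]+c*e[...,1];Z=w[...,2]
hsv=cv2.cvtColor(p,cv2.COLOR_RGB2HSV).astype(int)
k=(np.abs(X)<.085)&(np.abs(Y-.118)<.05)&(Z>.1)&(Z<.25)&(hsv[...,2]<80);print("spool Y",np.percentile(Y[k],[2,50,98]).round(4),"X",X[k].min().round(4),X[k].max().round(4),"Z",Z[k].max().round(4))
w0=np.load("scene.npz")["w"];red=((hsv[...,0]<4)|(hsv[...,0]>176))&(hsv[...,1]>180)&(Z>.07)&(np.abs(X)<.08)
print("post",np.median(X[red]),np.median(Y[red]))
a=cv2.resize(p[160:340,160:440],(420,270));b=cv2.resize(p[270:320,320:390],(378,270),interpolation=cv2.INTER_CUBIC)
f=p[100:350,150:500];f=cv2.resize(f,(798,570),interpolation=cv2.INTER_CUBIC);save("final",f)
E
```

```text
t 35.35 pos [0.4586 0.2028 0.3021] yaw 93.9 tilt [0.0074 0.0043] F [ 0.4  0.3 -0.1] op 0.901 q [ 0.11  0.6  -1.02  1.83  0.59  1.04  0.5 ]
spool Y [0.0966 0.1425 0.1436] X -0.0787 0.0803 Z 0.2056
post -0.0502947963770081 -0.06936539532621196
```

View pics/final.png

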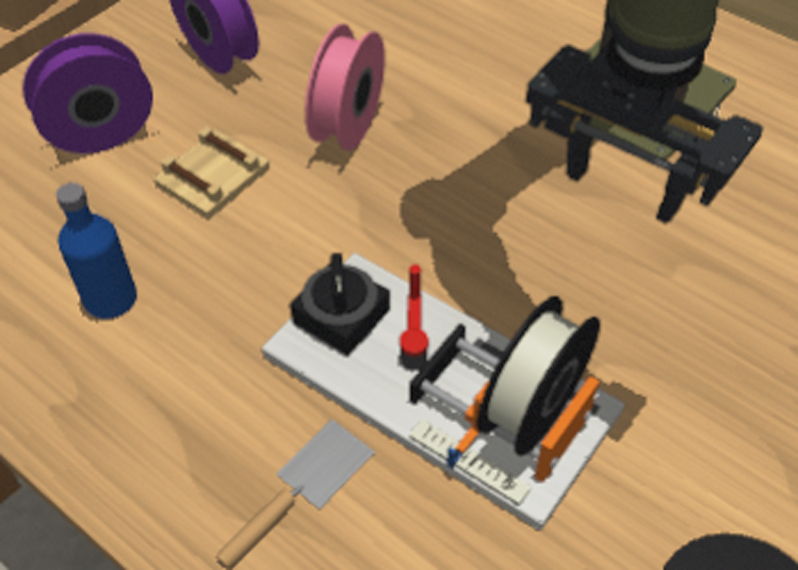

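The picture shows the spool upright between the cheeks, the pointer at the blue tab (455,455), the lever post on the knob's side (415,270), the bystanders in place and the gripper clear. Handing in.

```bash
python3 -c "
from plant import *
print(finish_job())"
```

```text
the job is handed in; nothing more can be done
None
```

The whole job was done in the order asked and handed in at about 35 s of the 72 s allowed.

**Steps:** I swung the clamp lever to its release stop. I turned the knob clockwise about 1.6 rad in two grips until the pointer reached the blue mark, then swung the lever back to its lock stop. I lifted the white spool off its rest, lowered it in 1–2 mm steps onto the steel rods, let go and moved clear.

**Last checks:**
- **Pointer:** before locking, it measured 0.2–0.4 mm past the middle of the 8 mm mark. I did not measure it closely again after loading the spool, but the final picture shows it at the blue tab and the knob was not touched after locking.
- **Clamp:** the post is on the knob's side, within about 4 mm of its locked position. It matches where it stood at the start, and it slipped in the pads at the end stop.
- **Spool:** its rim top is at 206 mm, against 204 mm expected. It stands midway between the cheeks, about 12 mm from the fixed one by camera. The two cameras disagreed by about 3–4 mm on where the cheeks lie along the stand, so I centred it using the scene camera, seen beside the fixed cheek.
- **Lowering:** the wrist still read about 1 N of the spool's 4 N weight just before I let go. The spool stayed put when released.
- **Bystanders:** the bottle and scraper look untouched in the final picture. The spare spool is only partly in view there, but the arm never went near it.

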